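# Seat a load-cell carrier in a checking fixture

### The job

Lift the aluminium load-cell carrier out of its green cradle, lay it flat on the dark deck of the checking fixture, beside the blue gauge arm on the open side, with its nose towards the red end stop, and let go of it without dropping it. Then take it again by its tongue and slide it under the gauge arm until its long edge bears on both brass dowels and its nose on the red end stop. Let go and leave it fully home there, flat on the deck, with the weight, the jar and the screwdriver undisturbed.

Things in the scene. Friction and masses are not known exactly. Their poses are not given: they have to be found in the camera images.
- carrier_web (a point): Centre of the upright web, 40 long (x) x 14 thick (y) x 30 mm high, on the plate of the loose aluminium carrier (0.4 to 0.6 kg, balanced under the web to 2 mm). Axes: x from tongue to nose, z up. 27 mm above the underside; the web's top is at 42. Plate 12 mm thick, x -53 to +77 (nose face), y -45 to +45 from here. In the cradle only the web can be held.
- carrier_tongue (a point): Centre of the carrier's tongue, 78 mm behind the web (-x), 7 mm above the underside; same axes. The tongue, 50 long (x) x 36 wide (y) x 14 mm thick, flush with the underside, sticks out of the plate's -x end (x -103 to -53 mm from the web). Grip it across its 36 mm width.
- edge_near (a point): Point on the carrier's +y long edge (the one that goes against the dowels), 40 mm behind the web towards the tongue, 6 mm above the underside. Meets the near dowel when home.
- edge_far (a point): Point on the carrier's +y long edge, 62 mm ahead of the web towards the nose, 6 mm above the underside. Meets the far dowel when home.
- nose (a point): Middle of the carrier's nose face (+x end), 77 mm ahead of the web, 6 mm above the underside. Meets the end stop when home.
- fixture: Checking fixture, fixed to the bench. Origin: on the bench, straight below the web's centre when the carrier is home (axes then parallel). x: along the slide, roughly away from the robot, to the end stop; y: to the dowels. Dark steel deck, top 24 mm above the bench, x -130 to +105, y -125 to +105 mm. Nothing stands on it at its -x end (x below -46), nor on its -y side (y below -12) but for the end stop: lay the carrier there.
- dowel_near (a point): Top centre of the near brass dowel: 12 mm diameter, 22 mm tall above the deck, at x -40, y +51 mm of the fixture, so it touches the carrier's edge at y +45. Axes as the fixture.
- dowel_far (a point): Top centre of the far brass dowel, the same size, at x +62, y +51 mm of the fixture.
- stop_face (a point): Working face of the red end stop block, 6 mm above the deck: x +77, y -70 to +22 mm of the fixture, 26 mm tall above the deck, 16 mm thick.
- gauge_arm (a point): Lower edge of the free end of the blue gauge arm: a fixed bar, x -25 to +25, y -12 to +101 mm of the fixture, 48 to 60 mm above the deck, on a post at y 71 to 101; a dial gauge over the post reaches 118 mm above the deck. The carrier's web passes under it with 6 mm to spare (a small plunger tip there is not solid); a gripper holding the web does not.
- cradle: Green plastic storage cradle, fixed to the bench, 205 x 124 mm; origin on the bench below the web; x from tongue to nose. The carrier lies on its floor, 10 mm above the bench, and lifts straight up. Two cheeks, 30 mm above the bench, stand about 6 mm from either side of the tongue (x -108 to -63, |y| 24 to 61 mm); a low rail, 22 mm above the bench, is before the nose.
- weight: Bystander: knobbed steel weight, 38 mm diameter, 61 mm high, origin under its centre.
- jar: Bystander: closed jar, 60 mm diameter, 75 mm high, origin under its centre.
- screwdriver: Bystander: screwdriver lying on the bench beyond the work; origin at its middle, underneath.

How it is judged:
By the outcome, as a careful person would: the job done as asked, in the order asked, and still so for the second after the job is handed in, with the robot touching nothing.
It also fails if it takes over 72 s, if anything falls off the work surface, if the arm or the gripper's body presses on something with over 40 N, if the wrist force passes 120 N, or if a joint passes its speed limit or range.

### The arm

A 7-joint arm with a two-finger parallel gripper is mounted at the origin on the work surface. World frame = base frame: x ahead of the robot, y to its left, z up, the work surface at z = 0. Lengths are in m, angles in rad, forces in N, time in s.
With the tool pointing down it reaches from about 0.35 to 0.9 m from the base axis. Payload 19.9 kg.
Tool frame: the origin (TCP) lies at the very end of the fingers, on their centre line; the grasp point (between the pads) lies 19 mm behind it; z points along the fingers, x is the direction in which the jaws open and shut, and the axes are right-handed (so a half turn about z gives the same grasp; the last joint's range is limited). The gripper opens to 85 mm and grips with 20 to 120 N. Pads are 22 mm wide; open, the fingers measure 114 mm over their backs; the gripper's body (76 mm by 85 mm) begins 54 mm behind the grasp point. The pads swing forward as they close: fully open they stand 13 mm farther back than shut.
Start: joints at [1.284, 0.417, -0.01, 1.614, 0.005, 1.111, -0.053], TCP at [0.152, -0.606, 0.231] pointing down, gripper open.
Joint ranges: [-2.81, 2.81], [-0.39, 2.02], [-1.27, 1.25], [0.06, 2.57], [-1.19, 4.33], [0.19, 2], [-2.82, 2.82]. Speed limits (rad/s): [1.89, 1.89, 2.39, 2.39, 3.01, 3.01, 3.01].

### API

Orientations are given as a 3x3 rotation matrix whose columns are the frame's x, y, z axes.
In Python, from cell import manip gives the robot as it stands.
- The arm moves only by the shell command python3 -m crank 'ROWS' [FORCE]. ROWS is JSON, a list of rows, each a list of 5 numbers: the shift along the tool's x, y, z in mm, then the turn about the tool's z in rad, then the closure, from 0 (fully open) to 1 (shut). A call has exactly 10 rows; each row shifts and turns the pose as measured when the row begins, along the tool's axes as they then stand; what a row does not reach is not made up. A row lasts 1/12 s, in which the tool goes at most 41.7 mm and 7.16 degrees, less where a joint would pass 70% of its speed; a pose out of reach is approached as far as the arm can. A call with a gripper value outside its range is refused whole. The fingers move at their own pace and stop on an object; FORCE is the grip in N (left out, the last holds). Time passes only in rows, so rows that do not move let the fingers close, or fill a call up. It gives the time, the measured TCP pose, the force and the opening at its end, in the units of the state.
- manip.sense(): the state, without advancing time (a new reading comes with each control period).
- manip.read_camera(name): name is "scene" or "top" or "wrist"; returns the picture (400x640x3 uint8, red, green, blue); there is no depth.
- manip.camera_model(name): a dict with "K" (3x3 intrinsics, pixels), "rvec" (rotation vector, rad) and "tvec" (3), from world to camera coordinates, as OpenCV has them; the wrist camera has in their place "hand_eye" (4x4, takes a point from camera to tool coordinates, whose origin is the TCP and whose axes are the tool frame's). Camera axes: x right, y down, z forward; pixel columns grow to the right and rows downward; lengths in m; the calibration is good to about 2 mm. A picture is of the moment at which its call begins: read the wrist's pose just before it. camera_model takes no time and is no camera call.
- manip.close_job(): hands the job in, once; it reports no verdict.
The state is a dict: "clock": time; "joint_pos": joint angles; "joint_velocities": joint speeds; "effort": joint torques, N m; "ee_pos": TCP position; "tool_rot": TCP orientation; "contact_force": force on the tool from outside, world axes, zero at the start; "ft_torque": the same for the moment, N m; "finger_gap": opening from 0.0 (shut) to 1.0 (fully open).
Only numpy, scipy, OpenCV 4.12 (cv2) and the standard library are available. Lean on these libraries where they do the work, as an engineer would, in place of code of your own. Each camera call takes 0.05 s, during which the arm holds its last target.

## Working session

There is one attempt and no reset: what is moved stays moved. The work goes in short steps, Python scripts to look and compute and a shell command to move; the robot and the scene stay as the last step left them, time stands still between calls to the robot, and variables do not carry over. Pictures are saved under pics/ and viewed, and the job is handed in when it is done.

```bash
ls; mkdir -p pics; python3 - <<'E'
from cell import manip
import cv2
s=manip.sense(); print(s['clock'],s['ee_pos'],s['tool_rot'],s['contact_force'],s['finger_gap'])
for n in ("scene","top","wrist"):
    im=manip.read_camera(n); cv2.imwrite(f"pics/{n}0.png",im[:,:,::-1]); print(n,manip.camera_model(n))
E
```

```text
pics
0.0 [ 0.15197393 -0.60586021  0.23066379] [[ 2.43359006e-01 -9.69936198e-01 -4.07225479e-04]
 [-9.69935473e-01 -2.43359324e-01  1.19044208e-03]
 [-1.25375498e-03  1.05277638e-04 -9.99999209e-01]] [0.13539799 0.52010806 0.12754649] 0.9985686850661746
scene {'K': array([[460.33074173,   0.        , 320.70876681],
       [  0.        , 460.33074173, 203.29365961],
       [  0.        ,   0.        ,   1.        ]]), 'rvec': array([ 1.86593812,  1.49865335, -0.64328968]), 'tvec': array([-0.13773917, -0.3799003 ,  1.76681666])}
top {'K': array([[418.23118027,   0.        , 327.86805228],
       [  0.        , 418.23118027, 194.09867712],
       [  0.        ,   0.        ,   1.        ]]), 'rvec': array([ 2.16733112, -2.17205869,  0.10580786]), 'tvec': array([-0.01258691,  0.62236176,  1.22855235])}
wrist {'K': array([[308.75889157,   0.        , 317.87883041],
       [  0.        , 308.75889157, 197.59386919],
       [  0.        ,   0.        ,   1.        ]]), 'hand_eye': array([[ 9.99999371e-01,  1.01695112e-03,  4.73891001e-04,
        -3.36034423e-04],
       [-1.10663353e-03,  9.63591407e-01,  2.67376842e-01,
        -6.82417694e-02],
       [-1.84728118e-04, -2.67377198e-01,  9.63591926e-01,
        -1.41597867e-01],
       [ 0.00000000e+00,  0.00000000e+00,  0.00000000e+00,
         1.00000000e+00]])}
```

View pics/scene0.png

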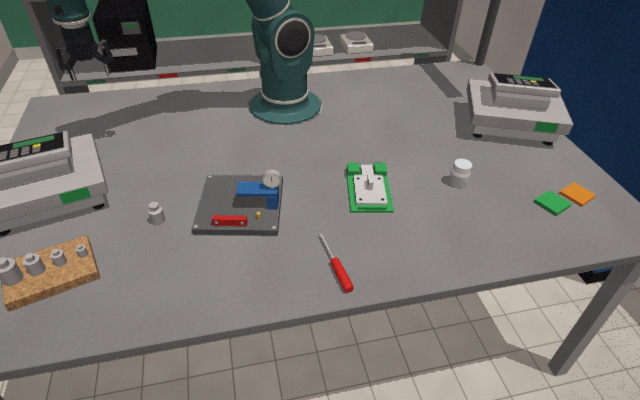

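View pics/top0.png

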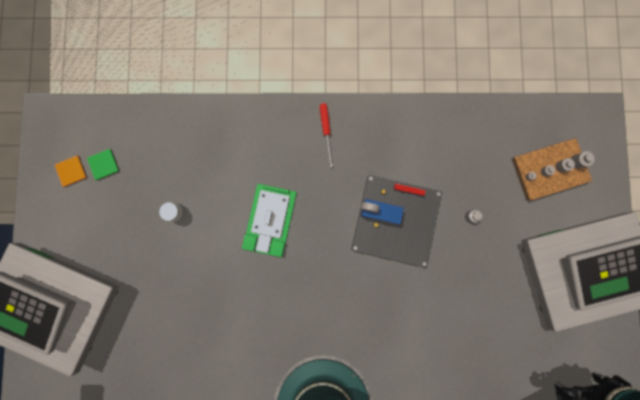

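View pics/wrist0.png

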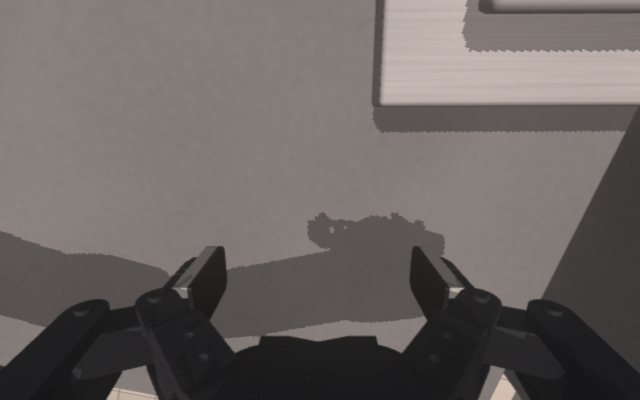

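```bash
python3 - <<'E'
import cv2
im=cv2.imread('pics/top0.png')
cv2.imwrite('pics/c1.png',cv2.resize(im[175:265,235:305],None,fx=6.5,fy=6.5,interpolation=cv2.INTER_CUBIC))
cv2.imwrite('pics/c2.png',cv2.resize(im[170:270,345:445],None,fx=6,fy=6,interpolation=cv2.INTER_CUBIC))
im=cv2.imread('pics/scene0.png')
cv2.imwrite('pics/c3.png',cv2.resize(im[150:240,140:400],None,fx=3,fy=3,interpolation=cv2.INTER_CUBIC))
E
```

```text
(no output)
```

View pics/c1.png

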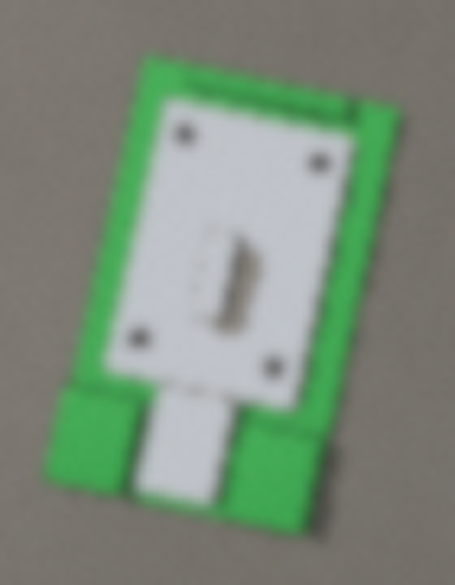

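View pics/c2.png

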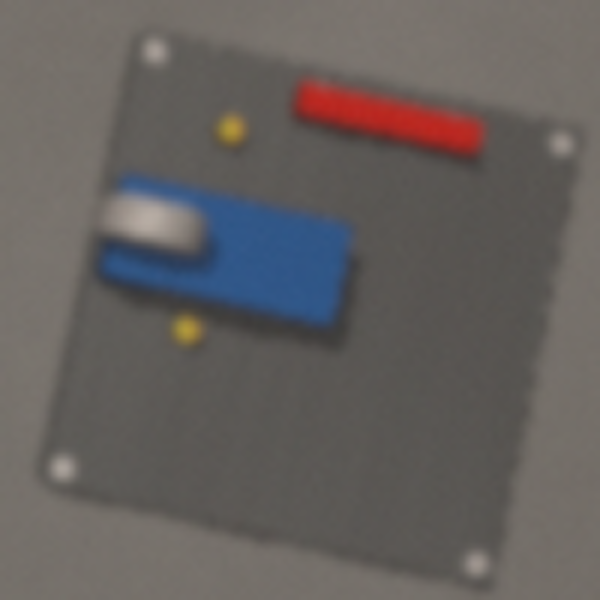

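View pics/c3.png

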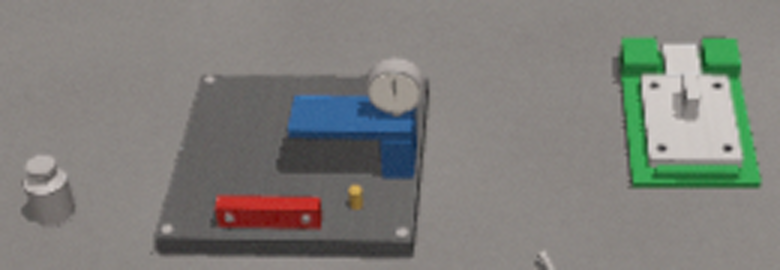

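```bash
cat > h.py <<'E'
import numpy as np, cv2
from cell import manip
from scipy.optimize import least_squares
def cam(name):
    m=manip.camera_model(name); K=m['K']
    if 'rvec' in m: return K,cv2.Rodrigues(m['rvec'])[0],np.array(m['tvec'])
    s=manip.sense(); return wcam(s)
def wcam(s):
    m=manip.camera_model('wrist'); H=m['hand_eye']
    R=s['tool_rot']@H[:3,:3]; t=s['tool_rot']@H[:3,3]+s['ee_pos']
    return m['K'],R.T,-R.T@t
def proj(c,P):
    K,R,t=c; q=(np.atleast_2d(P)@R.T+t)@K.T; return q[:,:2]/q[:,2:]
def ray(c,uv,z):
    K,R,t=c; d=R.T@np.linalg.solve(K,[*uv,1]); o=-R.T@t; return o+d*(z-o[2])/d[2]
def fitpose(obs,g=(0.5,0,0)):
    # obs: list of (cam, model pts Nx3, pix Nx2); planar pose x,y,yaw (z of model = world z)
    def W(p,M):
        M=np.atleast_2d(np.array(M,float)); c,s=np.cos(p[2]),np.sin(p[2])
        return np.c_[p[0]+c*M[:,0]-s*M[:,1],p[1]+s*M[:,0]+c*M[:,1],M[:,2]]
    f=lambda p:np.concatenate([(proj(c,W(p,M))-np.array(px)).ravel() for c,M,px in obs])
    r=least_squares(f,g,loss='soft_l1'); return r.x,f(r.x).reshape(-1,2)
E
python3 - <<'E'
from h import *
np.set_printoptions(precision=4,suppress=True)
T=cam('top');S=cam('scene')
u=lambda pts,s,o:[((x+.5)/s-.5+o[0],(y+.5)/s-.5+o[1]) for x,y in pts]
M=np.array([[77,45,22],[77,-45,22],[-53,-45,22],[-53,45,22]])/1e3
p,r=fitpose([(T,M,u([(165,98),(355,135),(295,410),(105,370)],6.5,(235,175)))]); print('carrier',p,r)
p2,r=fitpose([(S,M,u([(740,162),(648,158),(643,76),(730,76)],3,(140,150)))]); print('scene carrier',p2,r)
F=np.array([[105,105,24],[105,-125,24],[-130,-125,24],[-130,105,24],[62,51,46],[-40,51,46]])/1e3
p,r=fitpose([(T,F,u([(138,30),(582,125),(492,588),(42,488),(232,129),(187,330)],6,(345,170)))]); print('fix',p,r)
FS=np.array([[105,-125,24],[105,105,24],[62,51,46]])/1e3
p,r=fitpose([(S,FS,u([(157,238),(414,241),(355,190)],3,(140,150)))]); print('fix scene',p,r)
E
```

```text
carrier [ 0.5532  0.1634 -0.2038] [[ 0.1134 -0.1523]
 [-0.1424  0.0607]
 [ 0.024  -0.0173]
 [ 0.0043  0.1068]]
scene carrier [ 0.5592  0.1612 -0.2475] [[ 0.3965 -0.1399]
 [-0.2906  0.2422]
 [-0.1544 -0.5413]
 [ 0.0581  0.3459]]
fix [ 0.5574 -0.2142 -0.2187] [[-0.1138 -0.0847]
 [ 0.2143  0.2278]
 [ 0.3072 -0.2247]
 [-0.3042 -0.3223]
 [-0.3122  0.1721]
 [ 0.2012  0.2212]]
fix scene [ 0.5637 -0.2156 -0.2226] [[-0.8032  0.0018]
 [ 0.1686  0.0903]
 [ 0.5351 -0.21  ]]
```

```bash
python3 -m crank '[[0,0,0,0.115,0],[0,0,0,0.115,0],[0,0,0,0.115,0],[0,0,0,0.115,0],[-36,-18.5,0,0,0],[-36,-18.5,0,0,0],[-36,-18.5,0,0,0],[-36,-18.5,0,0,0],[-36,-18.5,0,0,0],[-36,-18.5,0,0,0]]' 60
```

```text
clock: 0.98
ee_pos: [0.3076, -0.4203, 0.2274]
tool_rot: [[-0.249, -0.968, -0.005], [-0.968, 0.249, 0.003], [-0.002, 0.006, -1.0]]
contact_force: [0.8, -1.1, 1.1]
finger_gap: 1.001
```

```bash
python3 -m crank '[[-33,-17.5,0,-0.04,0],[-33,-17.5,0,0,0],[-33,-17.5,0,0,0],[-33,-17.5,0,0,0],[-33,-17.5,0,0,0],[-33,-17.5,0,0,0],[-33,-17.5,0,0,0],[-33,-17.5,0,0,0],[0,0,0,0,0],[0,0,0,0,0]]'
python3 - <<'E'
from h import *
s=manip.sense(); im=manip.read_camera('wrist'); cv2.imwrite('pics/w1.png',im[:,:,::-1])
np.save('w1.npy',np.r_[s['ee_pos'],s['tool_rot'].ravel()]);print(s['ee_pos'],s['joint_velocities'])
E
```

```text
clock: 1.82
ee_pos: [0.512, -0.17, 0.227]
tool_rot: [[-0.198, -0.98, -0.004], [-0.98, 0.198, 0.005], [-0.004, 0.005, -1.0]]
contact_force: [-1.1, -0.8, -0.1]
finger_gap: 0.999
[ 0.51196312 -0.1700267   0.22698756] [-0.06667021  0.01970741 -0.03877454 -0.02118305 -0.01009842 -0.00109643
 -0.03816614]
```

View pics/w1.png

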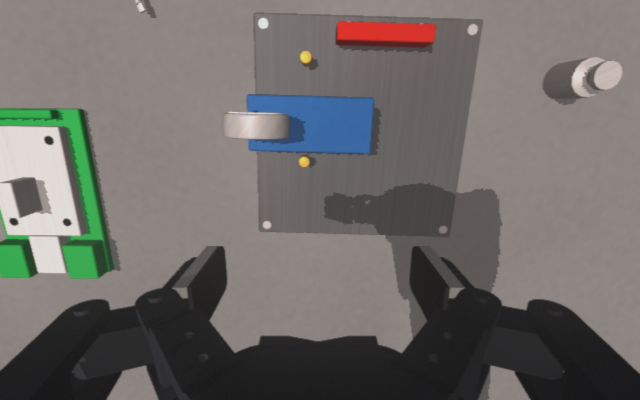

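```bash
python3 - <<'E'
import cv2
im=cv2.imread('pics/w1.png')
cv2.imwrite('pics/c4.png',cv2.resize(im[5:245,240:490],None,fx=2.4,fy=2.4,interpolation=cv2.INTER_CUBIC))
E
```

```text
(no output)
```

View pics/c4.png

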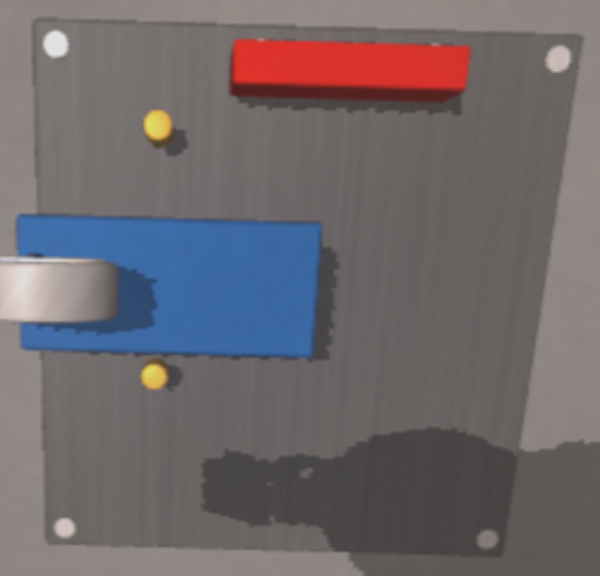

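```bash
python3 - <<'E'
from h import *
np.set_printoptions(precision=4,suppress=True)
d=np.load('w1.npy'); W=wcam(dict(ee_pos=d[:3],tool_rot=d[3:].reshape(3,3)))
u=lambda pts,s,o:[((x+.5)/s-.5+o[0],(y+.5)/s-.5+o[1]) for x,y in pts]
F=np.array([[105,105,24],[105,-125,24],[-130,-125,24],[-130,105,24],[62,51,46],[-40,51,46],[77,22,50],[77,-70,50],[25,-12,84],[-25,-12,84]])/1e3
p,r=fitpose([(W,F,u([(34,19),(581,36),(502,556),(47,545),(158,123),(154,375),(234,83),(466,90),(320,223),(312,356)],2.4,(240,5)))]); print('fix',p,r)
C=np.array([[77,-45,22],[-53,-45,22]])/1e3
p,r=fitpose([(W,C,[(62,126),(76,235)])]); print('car',p,r)
print('weight',ray(W,(607,75),.061),ray(W,(595,85),.0))
E
```

```text
fix [ 0.559  -0.2159 -0.2283] [[-1.4827 -1.487 ]
 [ 2.2238 -1.0881]
 [ 0.6228  1.3755]
 [-1.4179  0.3322]
 [-0.4205  0.3465]
 [-0.5574  0.8388]
 [-0.9739 -0.1478]
 [ 0.5449  0.0742]
 [ 1.3277 -0.4167]
 [ 0.3303  1.273 ]]
car [ 0.5582  0.1614 -0.2936] [[ 0.0232 -0.2486]
 [-0.0261  0.3074]]
weight [ 0.5576 -0.4513  0.061 ] [ 0.5451 -0.4918  0.    ]
```

```bash
python3 -m crank '[[-37,2.7,0,0,0],[-37,2.7,0,0,0],[-37,2.7,0,0,0],[-37,2.7,0,0,0],[-37,2.7,0,0,0],[-37,2.7,0,0,0],[-37,2.7,0,0,0],[-37,2.7,0,0,0],[-37,2.7,0,0,0],[0,0,0,0,0]]'
python3 - <<'E'
from h import *
s=manip.sense(); im=manip.read_camera('wrist'); cv2.imwrite('pics/w2.png',im[:,:,::-1])
np.save('w2.npy',np.r_[s['ee_pos'],s['tool_rot'].ravel()]);print(s['ee_pos'],s['joint_velocities'])
E
```

```text
clock: 2.7
ee_pos: [0.5558, 0.1615, 0.2274]
tool_rot: [[-0.22, -0.975, -0.005], [-0.975, 0.22, 0.002], [-0.001, 0.005, -1.0]]
contact_force: [-0.7, 1.0, -1.0]
finger_gap: 1.002
[0.55580799 0.16152887 0.2273633 ] [ 0.05343524 -0.02517722  0.06450031  0.04116939 -0.00196355 -0.00305281
  0.07187034]
```

View pics/w2.png

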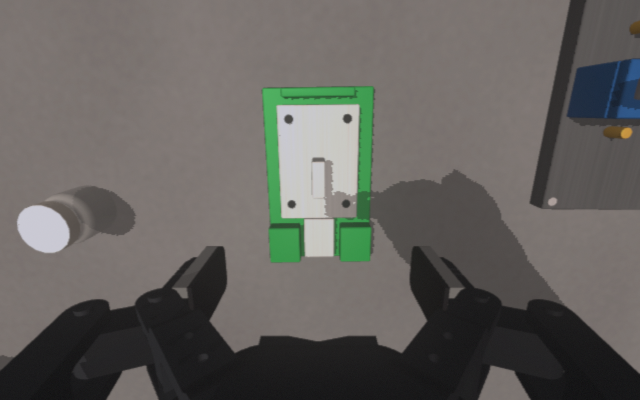

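```bash
python3 - <<'E'
from h import *
np.set_printoptions(precision=4,suppress=True)
d=np.load('w2.npy'); R=d[3:].reshape(3,3);W=wcam(dict(ee_pos=d[:3],tool_rot=R))
C=np.array([[77,45,22],[77,-45,22],[-53,-45,22],[-53,45,22],[-103,18,24],[-103,-18,24]])/1e3
p,r=fitpose([(W,C,[(279,106),(359,106),(357,217),(281,218),(305,257),(334,257)])]); print('car',p,r)
print(np.arctan2(R[1,0],R[0,0])+np.pi/2)
for q in (p,[.5535,.163,-.204]):
  print(R.T@(np.r_[q[:2],.2]-d[:3]))
im=cv2.imread('pics/w2.png'); cv2.imwrite('pics/c5.png',cv2.resize(im[80:270,250:390],None,fx=3,fy=3,interpolation=cv2.INTER_CUBIC))
E
```

```text
car [ 0.5536  0.1615 -0.2143] [[-2.3481 -1.3835]
 [ 1.3876 -1.9585]
 [ 0.0043  1.2587]
 [ 0.3413  0.698 ]
 [-0.2785  0.5547]
 [ 0.0528  0.395 ]]
-0.22199971398524165
[0.0006 0.002  0.0274]
[-0.0009  0.0024  0.0274]
```

View pics/c5.png

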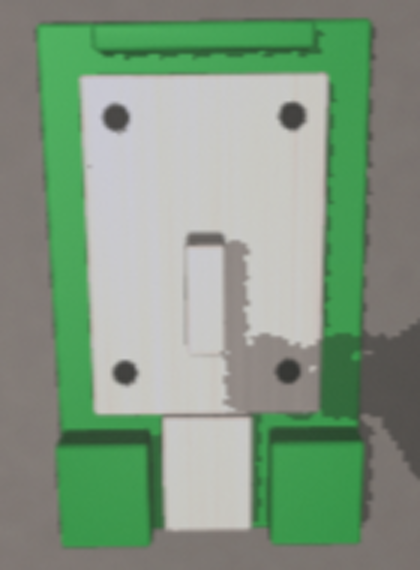

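```bash
python3 -m crank '[[0,2,35,-0.01,0.3],[0,0,35,0,0.3],[0,0,35,0,0.3],[0,0,30,0,0.3],[0,0,20,0,0.3],[0,0,12,0,0.3],[0,0,0,0,0.3],[0,0,0,0,0.3],[0,0,0,0,0.3],[0,0,0,0,0.3]]'
python3 - <<'E'
from h import *
s=manip.sense(); im=manip.read_camera('wrist'); cv2.imwrite('pics/w3.png',im[:,:,::-1])
print(s['ee_pos'],s['finger_gap'])
E
```

```text
clock: 3.58
ee_pos: [0.556, 0.1435, 0.0558]
tool_rot: [[-0.227, -0.974, -0.001], [-0.974, 0.227, -0.005], [0.005, -0.0, -1.0]]
contact_force: [0.7, 0.1, -0.4]
finger_gap: 0.7
[0.55604292 0.14353123 0.0557734 ] 0.699731347001414
```

View pics/w3.png

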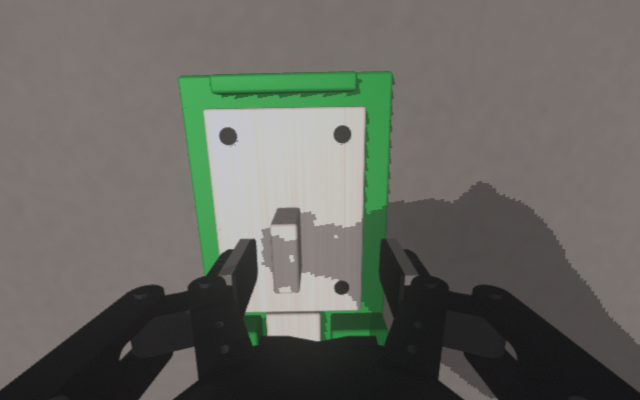

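```bash
python3 -m crank '[[-9,3.5,0,-0.017,0.3],[-8,3,0,0,0.3],[0,0,0,0,0.3],[0,0,0,0,0.3],[0,0,0,0,0.3],[0,0,0,0,0.3],[0,0,0,0,0.3],[0,0,0,0,0.3],[0,0,0,0,0.3],[0,0,0,0,0.3]]'
python3 - <<'E'
from h import *
s=manip.sense(); im=manip.read_camera('wrist'); cv2.imwrite('pics/w4.png',im[:,:,::-1])
print(s['ee_pos'],s['tool_rot'][:2,0]); R=s['tool_rot']
print(R.T@(np.array([.5536,.162,.028])-s['ee_pos'])*1e3)
E
```

```text
clock: 4.47
ee_pos: [0.5547, 0.1645, 0.0589]
tool_rot: [[-0.207, -0.978, 0.004], [-0.978, 0.207, -0.004], [0.003, -0.005, -1.0]]
contact_force: [0.2, 1.1, 0.1]
finger_gap: 0.702
[0.55470009 0.16446378 0.05889564] [-0.2074238  -0.97824663]
[ 2.54626306  0.70739643 30.90043444]
```

View pics/w4.png

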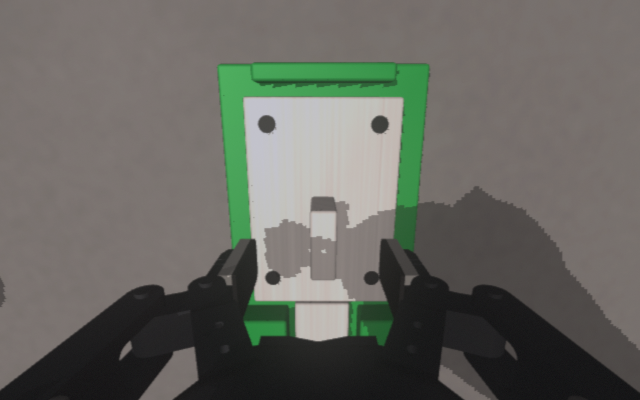

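```bash
python3 -m crank '[[2.5,0,7,0,0.3],[0,0,7,0,0.3],[0,0,7,0,0.3],[0,0,5,0,0.3],[0,0,0,0,0.3],[0,0,0,0,0.3],[0,0,0,0,0.3],[0,0,0,0,0.3],[0,0,0,0,0.3],[0,0,0,0,0.3]]'
python3 - <<'E'
from h import *
s=manip.sense(); R=s['tool_rot']
print(R.T@(np.array([.5536,.162,.028])-s['ee_pos'])*1e3,np.arctan2(R[1,0],R[0,0])+np.pi/2)
E
```

```text
clock: 5.35
ee_pos: [0.5538, 0.1613, 0.0292]
tool_rot: [[-0.208, -0.978, 0.003], [-0.978, 0.208, -0.004], [0.004, -0.003, -1.0]]
contact_force: [0.2, -0.2, -0.4]
finger_gap: 0.699
[-0.67014081  0.37980586  1.23349453] -0.20923136299097056
```

```bash
python3 -m crank '[[0,0,0,0,1],[0,0,0,0,1],[0,0,0,0,1],[0,0,0,0,1],[0,0,0,0,1],[0,0,0,0,1],[0,0,0,0,1],[0,0,0,0,1],[0,0,0,0,1],[0,0,0,0,1]]' 70
python3 - <<'E'
from h import *
s=manip.sense(); im=manip.read_camera('wrist'); cv2.imwrite('pics/w5.png',im[:,:,::-1])
E
```

```text
clock: 6.18
ee_pos: [0.5543, 0.1615, 0.0301]
tool_rot: [[-0.208, -0.978, 0.004], [-0.978, 0.208, -0.004], [0.003, -0.005, -1.0]]
contact_force: [0.2, -0.2, -0.1]
finger_gap: 0.148
```

View pics/w5.png

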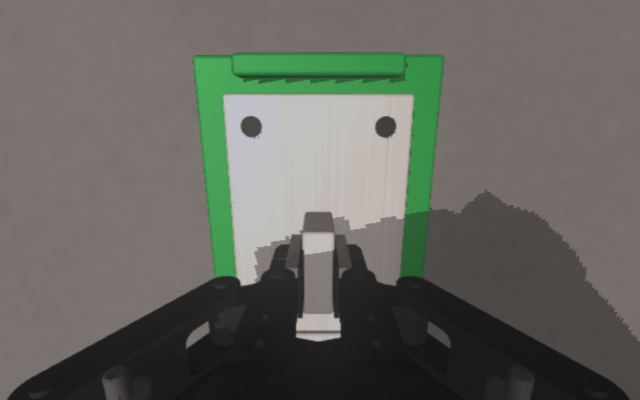

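```bash
python3 -m crank '[[0,0,-5,0,1],[0,0,-7,0,1],[0,0,-7,0,1],[0,0,-7,0,1],[0,0,-7,0,1],[0,0,-7,0,1],[0,0,0,0,1],[0,0,0,0,1],[0,0,0,0,1],[0,0,0,0,1]]'
python3 - <<'E'
from h import *
s=manip.sense(); im=manip.read_camera('scene'); cv2.imwrite('pics/s1.png',cv2.resize(im[100:250,120:500,::-1],None,fx=2,fy=2))
E
```

```text
clock: 7.07
ee_pos: [0.5534, 0.1612, 0.0745]
tool_rot: [[-0.208, -0.978, 0.003], [-0.978, 0.208, -0.004], [0.004, -0.004, -1.0]]
contact_force: [0.2, 0.1, -5.4]
finger_gap: 0.142
```

View pics/s1.png

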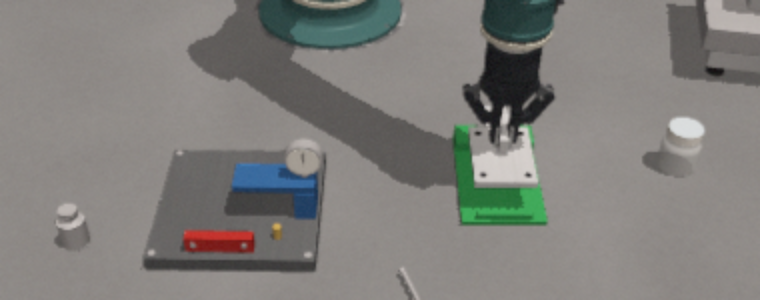

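```bash
python3 -m crank '[[0,0,-10,0,1],[0,0,-18,0,1],[0,0,-20,0,1],[0,0,-20,0,1],[0,0,-20,0,1],[0,0,-20,0,1],[0,0,-20,0,1],[0,0,-10,0,1],[0,0,0,0,1],[0,0,0,0,1]]' 80
python3 - <<'E'
from h import *
s=manip.sense(); R=s['tool_rot']
print(R.T@(np.array([.523,-.281,.21])-s['ee_pos'])*1e3)
E
```

```text
clock: 7.95
ee_pos: [0.5508, 0.162, 0.2204]
tool_rot: [[-0.206, -0.979, -0.002], [-0.979, 0.206, -0.005], [0.005, 0.001, -1.0]]
contact_force: [-0.1, 0.4, -5.8]
finger_gap: 0.143
[439.16860242 -64.16390754  12.6457688 ]
```

```bash
python3 -m crank '[[12,-2,0,0,1],[24,-3.5,0,0,1],[24,-3.5,0,0,1],[24,-3.5,0,0,1],[24,-3.5,0,0,1],[24,-3.5,0,0,1],[24,-3.5,0,0,1],[24,-3.5,0,0,1],[24,-3.5,0,0,1],[24,-3.5,0,0,1]]'
python3 - <<'E'
from h import *
s=manip.sense(); R=s['tool_rot']
print(R.T@(np.array([.523,-.281,.21])-s['ee_pos'])*1e3)
E
```

```text
clock: 8.78
ee_pos: [0.5297, -0.0757, 0.2087]
tool_rot: [[-0.198, -0.98, -0.02], [-0.98, 0.198, -0.003], [0.007, 0.019, -1.0]]
contact_force: [0.5, -1.2, -4.1]
finger_gap: 0.146
[202.61548388 -34.0180562   -0.51877796]
```

```bash
python3 -m crank '[[24,-4,-2,0,1],[24,-4,0,0,1],[24,-4,0,0,1],[24,-4,0,0,1],[24,-4,0,0.01,1],[24,-4,0,0.01,1],[24,-4,0,0,1],[14,-3,0,0,1],[0,0,0,0,1],[0,0,0,0,1]]'
python3 - <<'E'
from h import *
s=manip.sense(); R=s['tool_rot']
im=manip.read_camera('wrist'); cv2.imwrite('pics/w6.png',im[:,:,::-1])
np.save('w6.npy',np.r_[s['ee_pos'],s['tool_rot'].ravel()])
print(R.T@(np.array([.523,-.281,.21])-s['ee_pos'])*1e3,np.arctan2(R[1,0],R[0,0])+np.pi/2)
E
```

```text
clock: 9.62
ee_pos: [0.511, -0.2781, 0.1968]
tool_rot: [[-0.227, -0.973, -0.04], [-0.974, 0.228, 0.001], [0.008, 0.039, -0.999]]
contact_force: [0.3, 0.6, -4.8]
finger_gap: 0.145
[  0.20355714 -11.78239081 -13.63738259] -0.2293998072142831
```

View pics/w6.png

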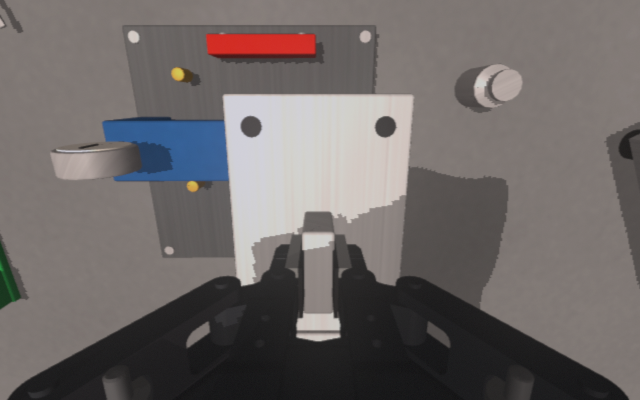

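```bash
python3 -m crank '[[0,-4,-4,0,1],[0,-4,-4,0,1],[0,-4,-4,0,1],[0,0,0,0,1],[0,0,0,0,1],[0,0,0,0,1],[0,0,0,0,1],[0,0,0,0,1],[0,0,0,0,1],[0,0,0,0,1]]'
python3 - <<'E'
from h import *
s=manip.sense(); R=s['tool_rot']; print(s['joint_pos'],s['joint_velocities'],R[:,2])
d=np.load('w6.npy'); W=wcam(dict(ee_pos=d[:3],tool_rot=d[3:].reshape(3,3)))
F=np.array([[105,105,24],[105,-125,24],[62,51,46],[-40,51,46],[77,22,50],[77,-70,50]])/1e3
p,r=fitpose([(W,F,[(124,26),(376,26),(178,74),(192,186),(208,53),(316,55)])]); print('fix',p,r)
print(R.T@(np.array([.523,-.281,.21])-s['ee_pos'])*1e3)
E
```

```text
clock: 10.5
ee_pos: [0.5252, -0.2765, 0.2088]
tool_rot: [[-0.222, -0.974, -0.041], [-0.975, 0.222, 0.002], [0.007, 0.04, -0.999]]
contact_force: [-0.8, -0.1, -4.6]
finger_gap: 0.146
[ 0.56907684  0.41060232 -0.18683707  1.68375244  0.09874603  1.09448665
 -1.44539538] [-1.46851754e-04 -4.79435732e-04 -1.37656381e-03  2.66976613e-03
 -1.91669987e-04  5.08583619e-05 -1.18628393e-04] [-0.04094394  0.00247402 -0.99915838]
fix [ 0.55800878 -0.21673672 -0.23090108] [[-2.98095854 -1.89269753]
 [ 1.77820051 -0.69398033]
 [-0.29357731  0.09955647]
 [-0.02261009  0.93771513]
 [-0.23492354  1.76214999]
 [ 0.7704175   0.18457716]]
[ 4.87419384  1.24034645 -1.13241611]
```

```bash
python3 -m crank '[[0.5,-0.5,8,0,1],[0.5,-0.5,15,0,1],[0.5,-0.5,17,0,1],[0.5,-0.5,17,0,1],[0.5,-0.5,17,0,1],[0.5,-0.5,17,0,1],[0.5,-0.5,17,0,1],[0.5,-0.5,15,0,1],[0.5,-0.5,8,0,1],[0,0,0,0,1]]'
python3 - <<'E'
from h import *
s=manip.sense(); R=s['tool_rot'];print(R[:,2])
im=manip.read_camera('wrist'); cv2.imwrite('pics/w7.png',im[:,:,::-1])
im=manip.read_camera('scene'); cv2.imwrite('pics/s2.png',cv2.resize(im[100:250,120:400,::-1],None,fx=2.5,fy=2.5))
print(R.T@(np.array([.523,-.281,.044])-s['ee_pos'])*1e3,np.arctan2(R[1,0],R[0,0])+np.pi/2)
F=np.array([.558,-.2155]);a=-.2235;c,q=np.cos(a),np.sin(a)
print('in fix',np.array([[c,q],[-q,c]])@(s['ee_pos'][:2]-F))
E
```

```text
clock: 11.33
ee_pos: [0.522, -0.2825, 0.068]
tool_rot: [[-0.223, -0.974, -0.041], [-0.975, 0.223, 0.002], [0.007, 0.04, -0.999]]
contact_force: [-0.8, 0.8, -4.3]
finger_gap: 0.145
[-0.04064113  0.00226661 -0.99917124]
[-1.79952633 -1.56753305 23.89468917] -0.22453516527707218
in fix [-0.02022097 -0.0732634 ]
```

View pics/w7.png

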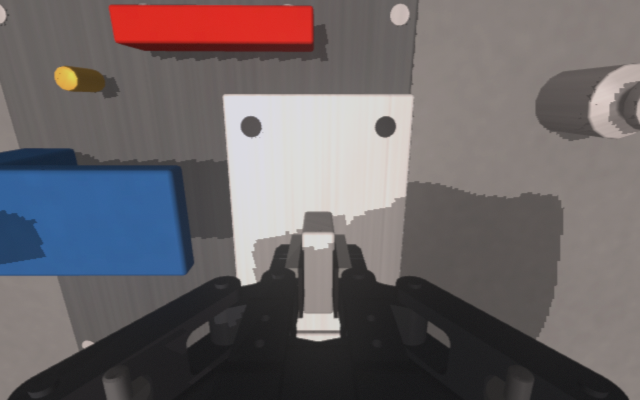

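View pics/s2.png

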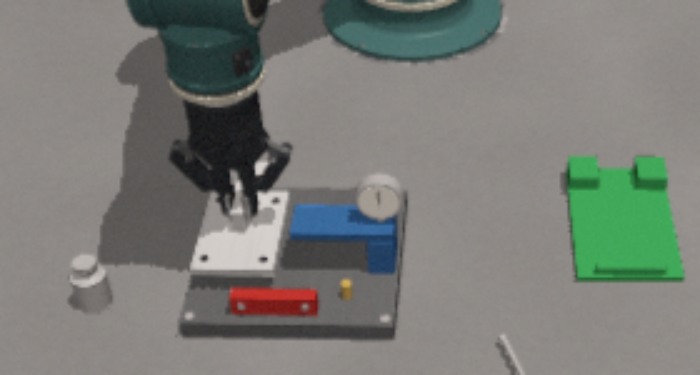

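```bash
python3 -m crank '[[0,-0.2,4,0,1],[0,-0.2,4,0,1],[0,-0.2,4,0,1],[0,-0.2,3,0,1],[0,-0.2,2,0,1],[0,0,1,0,1],[0,0,0,0,1],[0,0,0,0,1],[0,0,0,0,1],[0,0,0,0,1]]' 30
```

```text
clock: 12.27
ee_pos: [0.5255, -0.2838, 0.0538]
tool_rot: [[-0.222, -0.974, -0.033], [-0.975, 0.223, -0.001], [0.009, 0.032, -0.999]]
contact_force: [-0.3, 0.5, -4.7]
finger_gap: 0.144
```

```bash
python3 -m crank '[[0,0,2,0,1],[0,0,2,0,1],[0,0,1.5,0,1],[0,0,1,0,1],[0,0,1,0,1],[0,0,1,0,1],[0,0,0,0,1],[0,0,0,0,1],[0,0,0,0,1],[0,0,0,0,1]]' 25
```

```text
clock: 13.1
ee_pos: [0.5255, -0.2842, 0.0465]
tool_rot: [[-0.223, -0.974, -0.032], [-0.975, 0.223, -0.002], [0.009, 0.031, -0.999]]
contact_force: [-1.9, 1.1, -1.3]
finger_gap: 0.144
```

```bash
python3 -m crank '[[0,0,0.8,0,1],[0,0,0.8,0,1],[0,0,0.8,0,1],[0,0,0,0,1],[0,0,0,0,1],[0,0,0,0,1],[0,0,0,0,1],[0,0,0,0,1],[0,0,0,0,1],[0,0,0,0,1]]' 20
```

```text
clock: 13.93
ee_pos: [0.5253, -0.2844, 0.0453]
tool_rot: [[-0.223, -0.974, -0.032], [-0.975, 0.223, -0.003], [0.01, 0.031, -0.999]]
contact_force: [-4.0, 1.5, 3.3]
finger_gap: 0.142
```

```bash
python3 -m crank '[[0,0,0.8,0,1],[0,0,0.8,0,1],[0,0,0.8,0,1],[0,0,0.8,0,1],[0,0,0,0,1],[0,0,0,0,1],[0,0,0,0,1],[0,0,0,0,1],[0,0,0,0,1],[0,0,0,0,1]]' 20
python3 - <<'E'
from h import *
im=manip.read_camera('scene'); cv2.imwrite('pics/s3.png',cv2.resize(im[140:250,180:300,::-1],None,fx=5,fy=5,interpolation=cv2.INTER_CUBIC))
im=manip.read_camera('wrist'); cv2.imwrite('pics/w8.png',im[:,:,::-1])
E
```

```text
clock: 14.77
ee_pos: [0.5249, -0.2844, 0.0442]
tool_rot: [[-0.223, -0.974, -0.033], [-0.975, 0.223, -0.003], [0.01, 0.031, -0.999]]
contact_force: [-3.7, 1.3, 5.0]
finger_gap: 0.144
```

View pics/s3.png

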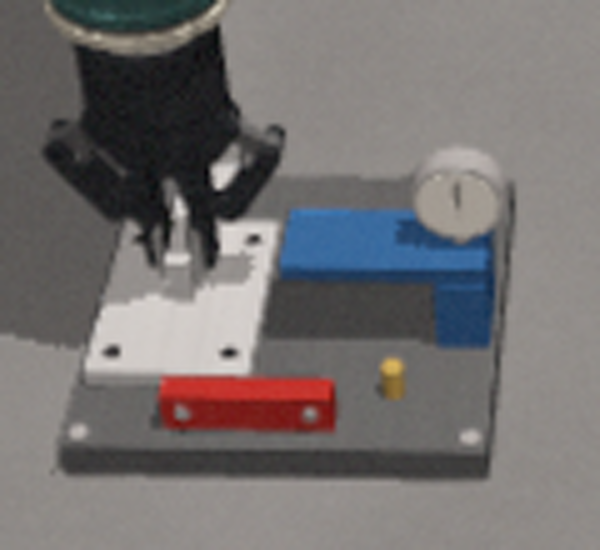

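View pics/w8.png

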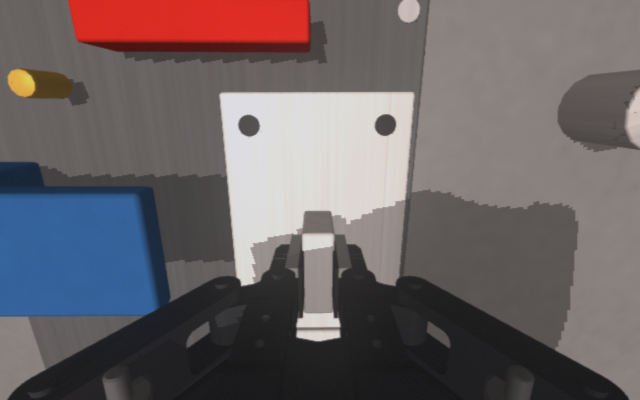

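```bash
python3 -m crank '[[0,0,1,0,1],[0,0,1,0,1],[0,0,1,0,1],[0,0,0,0,1],[0,0,0,0,1],[0,0,0,0,1],[0,0,0,0,1],[0,0,0,0,1],[0,0,0,0,1],[0,0,0,0,1]]' 20
```

```text
clock: 15.7
ee_pos: [0.5249, -0.2844, 0.0442]
tool_rot: [[-0.223, -0.974, -0.033], [-0.975, 0.223, -0.004], [0.011, 0.031, -0.999]]
contact_force: [-4.1, 1.1, 4.2]
finger_gap: 0.143
```

```bash
python3 -m crank '[[0,0,3,0,1],[0,0,3,0,1],[0,0,3,0,1],[0,0,0,0,1],[0,0,0,0,1],[0,0,0,0,1],[0,0,0,0,1],[0,0,0,0,1],[0,0,0,0,1],[0,0,0,0,1]]' 20
```

```text
clock: 16.53
ee_pos: [0.5253, -0.2848, 0.0443]
tool_rot: [[-0.224, -0.974, -0.032], [-0.974, 0.224, -0.006], [0.013, 0.03, -0.999]]
contact_force: [-3.5, 1.9, 3.7]
finger_gap: 0.139
```

```bash
python3 -m crank '[[0,0,0,0,0.75],[0,0,0,0,0.7],[0,0,0,0,0.65],[0,0,0,0,0.6],[0,0,0,0,0.5],[0,0,0,0,0.5],[0,0,0,0,0.5],[0,0,0,0,0.5],[0,0,0,0,0.5],[0,0,0,0,0.5]]'
python3 -m crank '[[0,0,-7,0,0.5],[0,0,-10,0,0.5],[0,0,-20,0,0.4],[0,0,-25,0,0.3],[0,20,-25,0,0.3],[0,20,-15,0,0.3],[0,20,0,0,0.3],[0,20,0,0,0.3],[0,0,0,0,0.3],[0,0,0,0,0.3]]'
python3 - <<'E'
from h import *
s=manip.sense(); R=s['tool_rot'];print(R[:,2],np.arctan2(R[1,0],R[0,0])+np.pi/2,s['joint_velocities'].round(3))
np.save('w9.npy',np.r_[s['ee_pos'],s['tool_rot'].ravel()])
im=manip.read_camera('wrist'); cv2.imwrite('pics/w9.png',im[:,:,::-1])
im=manip.read_camera('scene'); cv2.imwrite('pics/s4.png',cv2.resize(im[140:250,180:300,::-1],None,fx=5,fy=5,interpolation=cv2.INTER_CUBIC))
E
```

```text
clock: 17.37
ee_pos: [0.526, -0.285, 0.0443]
tool_rot: [[-0.224, -0.974, -0.031], [-0.975, 0.224, -0.006], [0.013, 0.029, -0.999]]
contact_force: [-0.6, 0.4, -0.6]
finger_gap: 0.501
clock: 18.2
ee_pos: [0.4496, -0.2656, 0.1616]
tool_rot: [[-0.223, -0.974, -0.026], [-0.975, 0.223, -0.009], [0.015, 0.023, -1.0]]
contact_force: [0.9, -0.1, -0.4]
finger_gap: 0.703
[-0.02609784 -0.0090794  -0.99961816] -0.22485335749689472 [ 0.012 -0.048  0.002  0.031 -0.003  0.009  0.007]
```

View pics/w9.png

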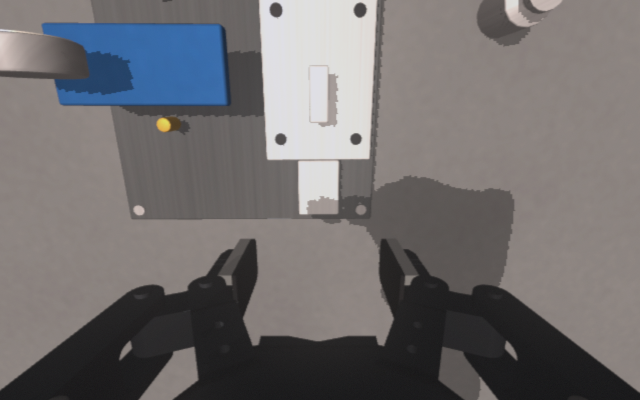

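View pics/s4.png

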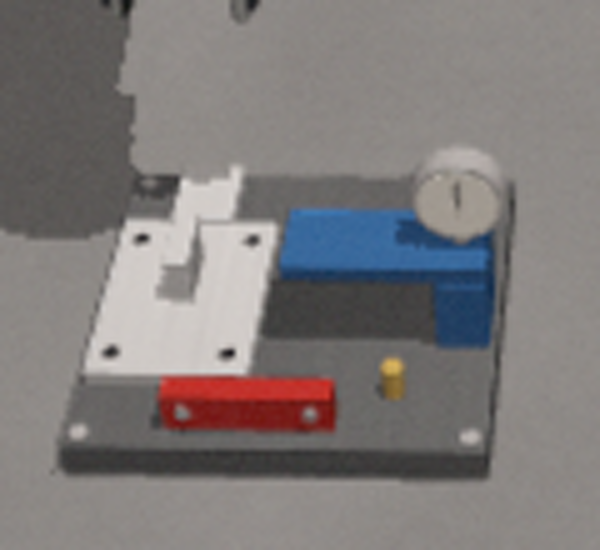

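```bash
python3 - <<'E'
from h import *
np.set_printoptions(precision=4,suppress=True)
d=np.load('w9.npy'); R=d[3:].reshape(3,3); W=wcam(dict(ee_pos=d[:3],tool_rot=R))
F=np.array([[-130,105,24],[-130,-125,24],[-40,51,46],[25,-12,84],[-25,-12,84]])/1e3
f,r=fitpose([(W,F,[(132,219),(369,219),(164,124),(222,24),(229,105)])]); print('fix',f,r)
C=np.array([[-103,18,38],[-103,-18,38],[-53,45,36],[-53,-45,36]])/1e3
p,r=fitpose([(W,C,[(299,213.5),(338,213.5),(267,159),(370,158.5)])]); print('car',p,r)
c,q=np.cos(f[2]),np.sin(f[2]); print('car in fix',np.array([[c,q],[-q,c]])@(p-f)[:2])
t=np.r_[p[:2]-.08*np.array([np.cos(p[2]),np.sin(p[2])]),.06]
print(t,R.T@(t-d[:3])*1e3)
t=np.r_[np.array([.526,-.285])-.08*np.array([np.cos(p[2]),np.sin(p[2])]),.06]
print(t,R.T@(t-d[:3])*1e3)
E
```

```text
fix [ 0.5587 -0.2174 -0.2283] [[-1.5002  0.7043]
 [ 2.6177  0.4833]
 [-0.3004  0.3113]
 [ 0.4319 -2.1022]
 [-0.2413  0.3225]]
car [ 0.5265 -0.2851 -0.2232] [[-0.2918  0.3565]
 [ 0.4239  0.1419]
 [-0.5496 -0.2894]
 [ 0.4144 -0.0989]]
car in fix [-0.0161 -0.0731]
[ 0.4485 -0.2673  0.06  ] [  0.4993  -1.6269 101.593 ]
[ 0.448  -0.2673  0.06  ] [  0.555   -1.1506 101.605 ]
```

```bash
python3 -m crank '[[0.2,-0.3,8,0,0.35],[0.3,-0.3,14,0,0.35],[0,-0.3,16,0,0.35],[0,-0.3,16,0,0.35],[0,-0.3,16,0,0.35],[0,0,14,0,0.35],[0,0,8,0,0.35],[0,0,4,0,0.35],[0,0,0,0,0.35],[0,0,0,0,0.35]]'
python3 - <<'E'
from h import *
s=manip.sense(); R=s['tool_rot'];print(R[:,2],np.arctan2(R[1,0],R[0,0])+np.pi/2)
im=manip.read_camera('wrist'); cv2.imwrite('pics/w10.png',im[:,:,::-1])
print(R.T@(np.array([.4485,-.2673,.024])-s['ee_pos'])*1e3)
E
```

```text
clock: 19.13
ee_pos: [0.4533, -0.2667, 0.0557]
tool_rot: [[-0.22, -0.975, -0.028], [-0.975, 0.22, -0.006], [0.012, 0.026, -1.0]]
contact_force: [-0.1, 0.1, 0.1]
finger_gap: 0.652
[-0.02762641 -0.00600912 -0.99960026] -0.22153822466021644
[ 1.26918254  3.71849348 31.78170049]
```

View pics/w10.png

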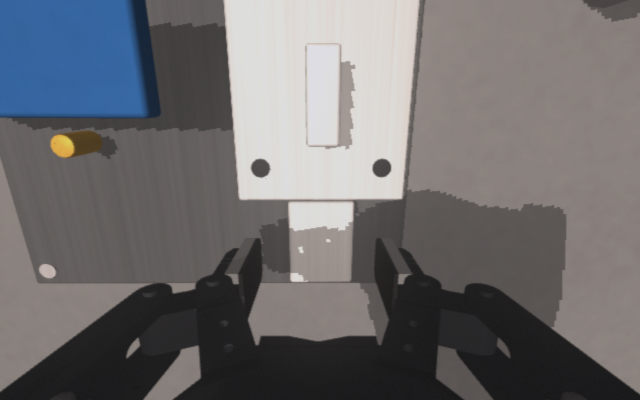

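```bash
python3 -m crank '[[1.3,1.8,6,0,0.35],[0,1.8,8,0,0.35],[0,0,7,0,0.35],[0,0,4,0,0.35],[0,0,2.5,0,0.35],[0,0,0,0,0.35],[0,0,0,0,0.35],[0,0,0,0,0.35],[0,0,0,0,0.35],[0,0,0,0,0.35]]'
```

```text
clock: 20.02
ee_pos: [0.4495, -0.2682, 0.0277]
tool_rot: [[-0.22, -0.975, -0.024], [-0.975, 0.22, -0.008], [0.013, 0.022, -1.0]]
contact_force: [-0.3, -0.2, 0.3]
finger_gap: 0.649
```

```bash
python3 -m crank '[[0,0,1.5,0,0.35],[0,0,1.5,0,0.35],[0,0,0,0,0.45],[0,0,0,0,0.5],[0,0,0,0,0.55],[0,0,0,0,0.6],[0,0,0,0,0.8],[0,0,0,0,1],[0,0,0,0,1],[0,0,0,0,1]]' 40
python3 - <<'E'
from h import *
s=manip.sense(); R=s['tool_rot'];print(R[:,2],np.arctan2(R[1,0],R[0,0])+np.pi/2)
im=manip.read_camera('wrist'); cv2.imwrite('pics/w11.png',im[:,:,::-1])
im=manip.read_camera('scene'); cv2.imwrite('pics/s5.png',cv2.resize(im[140:250,180:300,::-1],None,fx=5,fy=5,interpolation=cv2.INTER_CUBIC))
E
```

```text
clock: 20.85
ee_pos: [0.4498, -0.2683, 0.0251]
tool_rot: [[-0.22, -0.975, -0.024], [-0.976, 0.22, -0.008], [0.013, 0.021, -1.0]]
contact_force: [-0.2, 0.2, 0.3]
finger_gap: 0.407
[-0.02354782 -0.00840952 -0.99968734] -0.22139018552955925
```

View pics/w11.png

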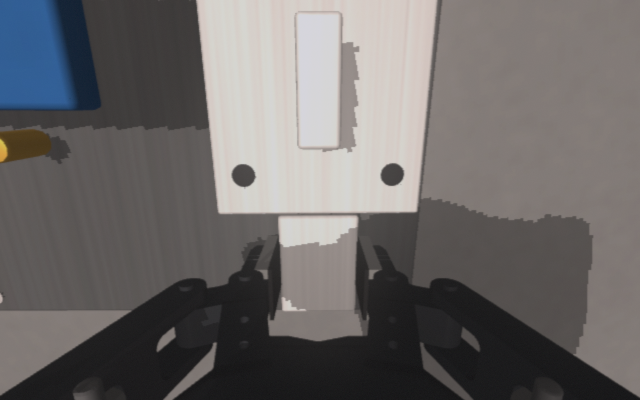

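View pics/s5.png

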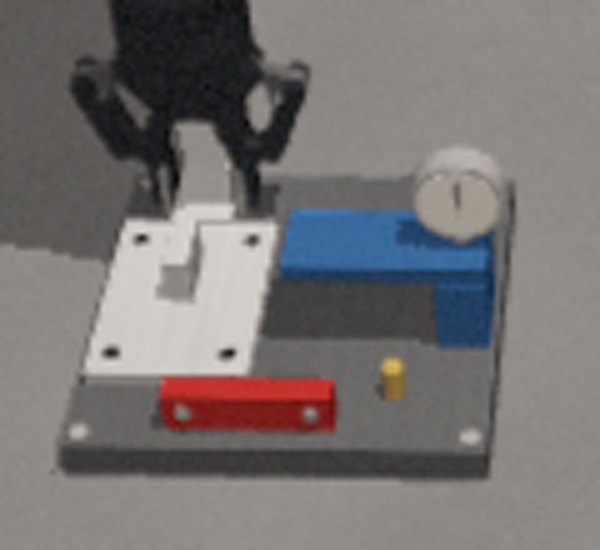

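```bash
python3 -m crank '[[-4,0,-0.05,0,1],[-5,0,-0.07,0,1],[-5,0,-0.07,0,1],[-5,0,-0.07,0,1],[-5,0,-0.07,0,1],[-5,0,-0.07,0,1],[-5,0,-0.07,0,1],[-5,0,-0.07,0,1],[-3,0,0,0,1],[0,0,0,0,1]]'
python3 - <<'E'
from h import *
s=manip.sense(); R=s['tool_rot'];print(R[:,2],np.arctan2(R[1,0],R[0,0])+np.pi/2,s['ft_torque'])
def fx(p,F,a):
    c,q=np.cos(a),np.sin(a); return np.array([[c,q],[-q,c]])@(p-np.array(F))
print(fx(s['ee_pos'][:2],[.5587,-.2174],-.2283)*1e3,fx(s['ee_pos'][:2],[.558,-.2155],-.2235)*1e3)
im=manip.read_camera('wrist'); cv2.imwrite('pics/w12.png',im[:,:,::-1])
E
```

```text
clock: 21.78
ee_pos: [0.4598, -0.2235, 0.0251]
tool_rot: [[-0.221, -0.975, -0.024], [-0.975, 0.222, -0.009], [0.014, 0.021, -1.0]]
contact_force: [-0.0, -2.6, -1.8]
finger_gap: 0.412
[-0.02362075 -0.00946128 -0.99967622] -0.22318302817306557 [-0.42424202  0.03087059 -0.23382702]
[-94.94993405 -28.36881416] [-93.9812972  -29.61032124]
```

View pics/w12.png

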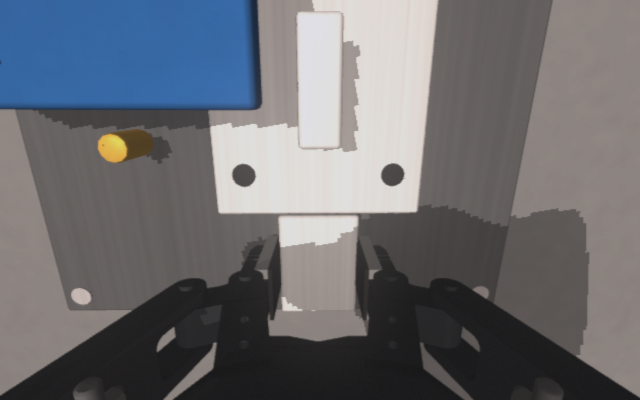

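```bash
python3 -m crank '[[-3,0,-0.04,0,1],[-4,0,-0.06,0,1],[-4,0,-0.06,0,1],[-4,0,-0.06,0,1],[-4,0,-0.06,0,1],[-3,0,0,0,1],[-2,0,0,0,1],[0,0,0,0,1],[0,0,0,0,1],[0,0,0,0,1]]'
python3 - <<'E'
from h import *
s=manip.sense(); R=s['tool_rot'];print(R[:,2],np.arctan2(R[1,0],R[0,0])+np.pi/2,s['ft_torque'])
def fx(p,F,a):
    c,q=np.cos(a),np.sin(a); return np.array([[c,q],[-q,c]])@(p-np.array(F))
print(fx(s['ee_pos'][:2],[.5587,-.2174],-.2283)*1e3,fx(s['ee_pos'][:2],[.558,-.2155],-.2235)*1e3)
im=manip.read_camera('wrist'); cv2.imwrite('pics/w13.png',im[:,:,::-1])
E
```

```text
clock: 22.67
ee_pos: [0.4655, -0.1986, 0.0251]
tool_rot: [[-0.222, -0.975, -0.024], [-0.975, 0.223, -0.01], [0.015, 0.021, -1.0]]
contact_force: [-0.5, -1.2, -0.5]
finger_gap: 0.407
[-0.0235664  -0.00993832 -0.99967287] -0.22420802360325087 [-0.3006826   0.05764206 -0.26763307]
[-95.01626086  -2.73559415] [-93.92458426  -3.97707817]
```

View pics/w13.png

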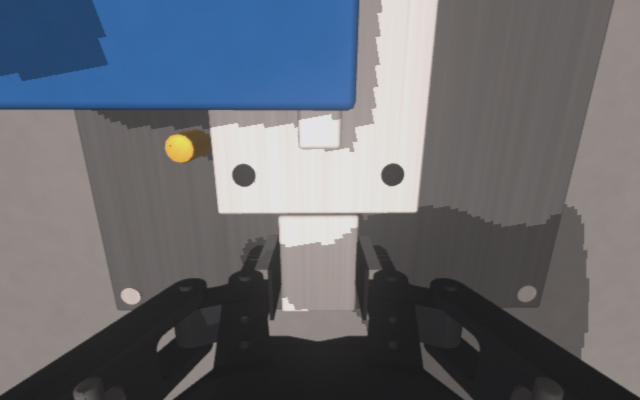

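```bash
python3 -m crank '[[-1.2,0,0,0,1],[-1.2,0,0,0,1],[-1.2,0,0,0,1],[-1.2,0,0,0,1],[0,0,0,0,1],[0,0,0,0,1],[0,-3,0,0,1],[0,-3,0,0,1],[0,-3,0,0,1],[0,0,0,0,1]]'
python3 - <<'E'
from h import *
s=manip.sense(); R=s['tool_rot'];print(R[:,2],np.arctan2(R[1,0],R[0,0])+np.pi/2,s['ft_torque'])
def fx(p,F,a):
    c,q=np.cos(a),np.sin(a); return np.array([[c,q],[-q,c]])@(p-np.array(F))
print(fx(s['ee_pos'][:2],[.5587,-.2174],-.2283)*1e3,fx(s['ee_pos'][:2],[.558,-.2155],-.2235)*1e3)
im=manip.read_camera('wrist'); cv2.imwrite('pics/w14.png',im[:,:,::-1])
E
```

```text
clock: 23.55
ee_pos: [0.4663, -0.1954, 0.0252]
tool_rot: [[-0.225, -0.973, -0.043], [-0.974, 0.225, -0.008], [0.017, 0.04, -0.999]]
contact_force: [5.7, -4.5, -1.2]
finger_gap: 0.411
[-0.04263907 -0.00793641 -0.99905902] -0.22672613148521492 [-0.943123   -1.57567791 -0.27993631]
[-94.96710505   0.52213629] [-93.85979197  -0.7196212 ]
```

View pics/w14.png

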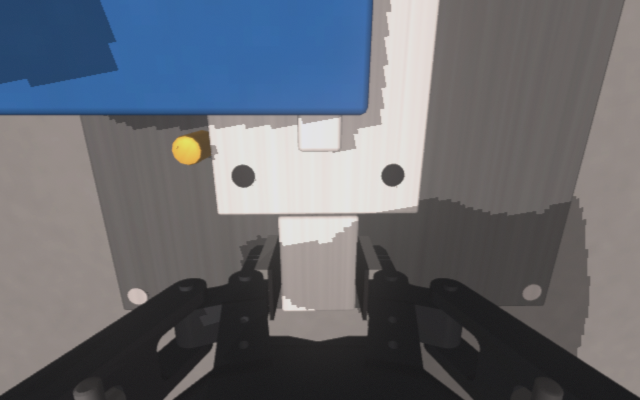

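```bash
python3 - <<'E'
from h import *
im=manip.read_camera('scene'); cv2.imwrite('pics/s6.png',cv2.resize(im[140:250,180:300,::-1],None,fx=5,fy=5,interpolation=cv2.INTER_CUBIC))
s=manip.sense(); print(s['ee_pos'],s['contact_force'],s['tool_rot'][:,2],s['joint_pos'])
E
```

```text
[ 0.46638239 -0.19545226  0.0249711 ] [-5.40073775 -3.15143036  7.19168943] [-0.04213971 -0.00798085 -0.99907985] [ 0.44875689  0.53408126 -0.15298233  2.01523981  0.16472776  0.641674
 -1.61683047]
```

View pics/s6.png

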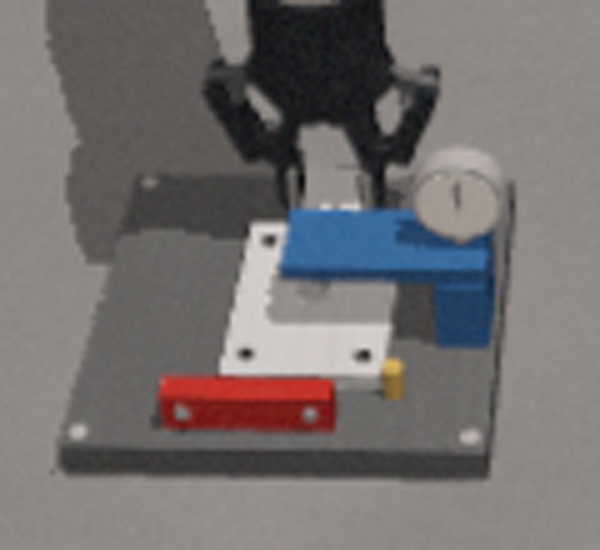

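```bash
python3 -m crank '[[0,0,-1.5,0,1],[0,0,0,0,1],[0,-4,-0.3,0,1],[0,-4,-0.3,0,1],[0,0,0,0,1],[0,0,0,0,1],[0,0,0,0,1],[0,0,0,0,1],[0,0,0,0,1],[0,0,0,0,1]]'
python3 - <<'E'
from h import *
s=manip.sense(); R=s['tool_rot'];print(s['contact_force'],R[:,2],np.arctan2(R[1,0],R[0,0])+np.pi/2,s['ft_torque'])
def fx(p,F,a):
    c,q=np.cos(a),np.sin(a); return np.array([[c,q],[-q,c]])@(p-np.array(F))
print(fx(s['ee_pos'][:2],[.5587,-.2174],-.2283)*1e3,fx(s['ee_pos'][:2],[.558,-.2155],-.2235)*1e3)
E
```

```text
clock: 24.48
ee_pos: [0.4727, -0.1968, 0.0258]
tool_rot: [[-0.226, -0.973, -0.045], [-0.974, 0.226, -0.007], [0.017, 0.042, -0.999]]
contact_force: [-1.1, -3.6, -1.5]
finger_gap: 0.407
[-1.12584421 -3.57938666 -1.47765182] [-0.0451455  -0.00681674 -0.99895716] -0.22783669036571097 [-0.70490057 -0.08409028 -0.40718854]
[-88.4311434    0.57050583] [-87.32367344  -0.70262471]
```

```bash
python3 -m crank '[[0,-3,-0.2,0,1],[0,-3,-0.2,0,1],[0,0,0,0,1],[0,0,0,0,1],[0,0,0,0,1],[0,0,0,0,1],[0,0,0,0,1],[0,0,0,0,1],[0,0,0,0,1],[0,0,0,0,1]]'
python3 - <<'E'
from h import *
s=manip.sense(); R=s['tool_rot'];print(s['contact_force'],R[:,2],np.arctan2(R[1,0],R[0,0])+np.pi/2,s['ft_torque'])
def fx(p,F,a):
    c,q=np.cos(a),np.sin(a); return np.array([[c,q],[-q,c]])@(p-np.array(F))
print(fx(s['ee_pos'][:2],[.5587,-.2174],-.2283)*1e3,fx(s['ee_pos'][:2],[.558,-.2155],-.2235)*1e3)
im=manip.read_camera('wrist'); cv2.imwrite('pics/w15.png',im[:,:,::-1])
im=manip.read_camera('scene'); cv2.imwrite('pics/s7.png',cv2.resize(im[140:250,180:300,::-1],None,fx=5,fy=5,interpolation=cv2.INTER_CUBIC))
E
```

```text
clock: 25.32
ee_pos: [0.477, -0.1979, 0.0257]
tool_rot: [[-0.226, -0.973, -0.048], [-0.974, 0.226, -0.006], [0.017, 0.045, -0.999]]
contact_force: [-1.6, -3.3, 0.2]
finger_gap: 0.41
[-1.59228683 -3.31227521  0.15199891] [-0.04770267 -0.00625143 -0.99884202] -0.22787845731736178 [-0.75147835 -0.09749707 -0.38704945]
[-83.97719782   0.52121214] [-82.87001578  -0.7732967 ]
```

View pics/w15.png

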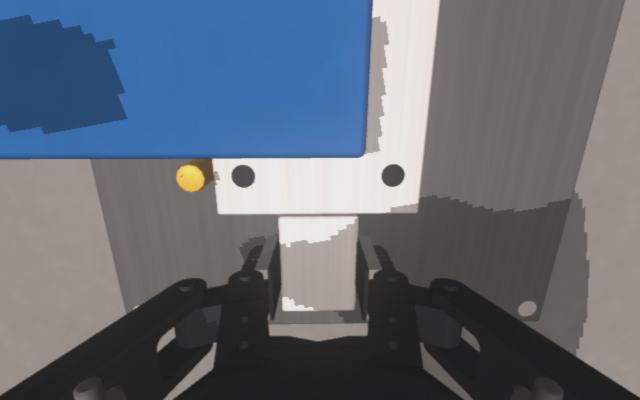

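View pics/s7.png

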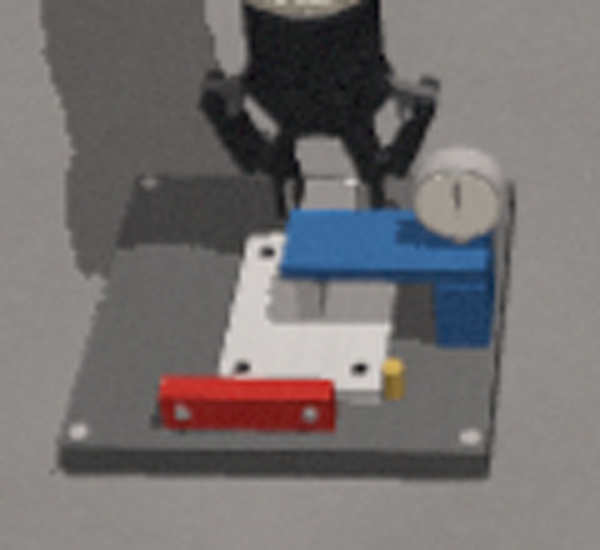

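```bash
python3 -m crank '[[0,-3,-0.2,0,1],[0,-2,-0.1,0,1],[0,-2,-0.1,0,1],[0,0,0,0,1],[0,0,0,0,1],[0,0,0,0,1],[0,0,0,0,1],[0,0,0,0,1],[0,0,0,0,1],[0,0,0,0,1]]'
python3 - <<'E'
from h import *
s=manip.sense(); R=s['tool_rot'];print(s['contact_force'],R[:,2],np.arctan2(R[1,0],R[0,0])+np.pi/2,s['ft_torque'])
def fx(p,F,a):
    c,q=np.cos(a),np.sin(a); return np.array([[c,q],[-q,c]])@(p-np.array(F))
print(fx(s['ee_pos'][:2],[.5587,-.2174],-.2283)*1e3,fx(s['ee_pos'][:2],[.558,-.2155],-.2235)*1e3)
E
```

```text
clock: 26.25
ee_pos: [0.4816, -0.1988, 0.0251]
tool_rot: [[-0.225, -0.973, -0.053], [-0.974, 0.225, -0.005], [0.017, 0.05, -0.999]]
contact_force: [-2.3, -3.9, 0.4]
finger_gap: 0.415
[-2.33939288 -3.92064905  0.3838662 ] [-0.05295468 -0.0051443  -0.99858367] -0.22675379563285403 [-0.67403894 -0.0671774  -0.23628   ]
[-79.25316232   0.63036449] [-78.14551077  -0.68682088]
```

```bash
python3 -m crank '[[0,-2,-0.2,0,1],[0,-2,-0.2,0,1],[0,-2,-0.1,0,1],[0,-2,-0.1,0,1],[0,0,0,0,1],[0,0,0,0,1],[0,0,0,0,1],[0,0,0,0,1],[0,0,0,0,1],[0,0,0,0,1]]'
python3 - <<'E'
from h import *
s=manip.sense(); R=s['tool_rot'];print(s['contact_force'],R[:,2],np.arctan2(R[1,0],R[0,0])+np.pi/2,s['ft_torque'])
def fx(p,F,a):
    c,q=np.cos(a),np.sin(a); return np.array([[c,q],[-q,c]])@(p-np.array(F))
print(fx(s['ee_pos'][:2],[.5587,-.2174],-.2283)*1e3,fx(s['ee_pos'][:2],[.558,-.2155],-.2235)*1e3)
im=manip.read_camera('wrist'); cv2.imwrite('pics/w16.png',im[:,:,::-1])
im=manip.read_camera('scene'); cv2.imwrite('pics/s8.png',cv2.resize(im[140:250,180:300,::-1],None,fx=5,fy=5,interpolation=cv2.INTER_CUBIC))
E
```

```text
clock: 27.08
ee_pos: [0.4831, -0.1991, 0.0249]
tool_rot: [[-0.224, -0.972, -0.067], [-0.974, 0.224, -0.002], [0.017, 0.065, -0.998]]
contact_force: [-3.2, -2.1, 1.4]
finger_gap: 0.412
[-3.2444087  -2.06495125  1.36843368] [-0.06702451 -0.00228075 -0.99774872] -0.22576037169948582 [-0.64474839  0.1137754  -0.08645045]
[-77.7656413    0.72207144] [-76.65756669  -0.60225506]
```

View pics/w16.png

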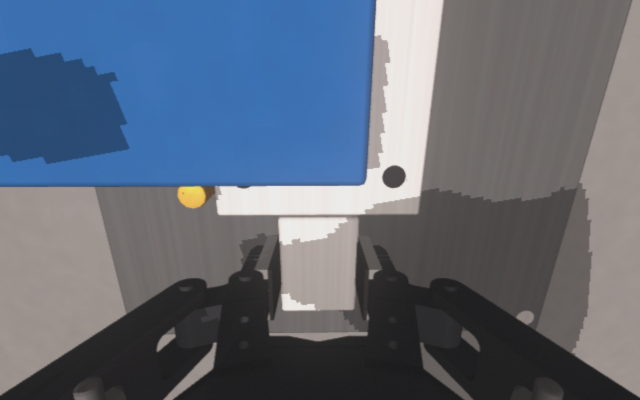

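View pics/s8.png

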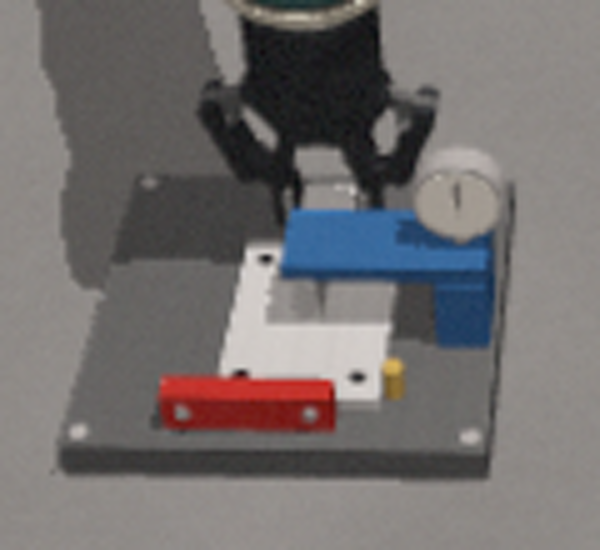

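```bash
python3 - <<'E'
from h import *
np.set_printoptions(precision=4,suppress=True)
s=manip.sense(); W=wcam(s)
im=cv2.imread('pics/w16.png'); cv2.imwrite('pics/c16.png',cv2.resize(im[170:230,160:300],None,fx=5.5,fy=5.5,interpolation=cv2.INTER_CUBIC))
t=manip.read_camera('top'); cv2.imwrite('pics/t2.png',cv2.resize(t[170:270,345:445,::-1],None,fx=6,fy=6,interpolation=cv2.INTER_CUBIC))
cv2.imwrite('pics/t2full.png',t[:,:,::-1])
a=-.2255;Rf=np.array([[np.cos(a),np.sin(a)],[-np.sin(a),np.cos(a)]])
D=ray(W,(191.5,196),.046)[:2]
for uv in [(219,214.5),(418,215)]: print(Rf@(ray(W,uv,.036)[:2]-D)*1e3+[-40,51])
E
```

```text
[-52.015  44.323]
[-52.7952 -43.2547]
```

View pics/c16.png

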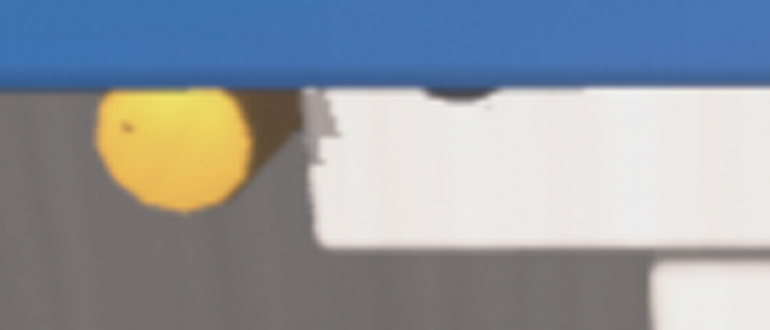

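View pics/t2.png

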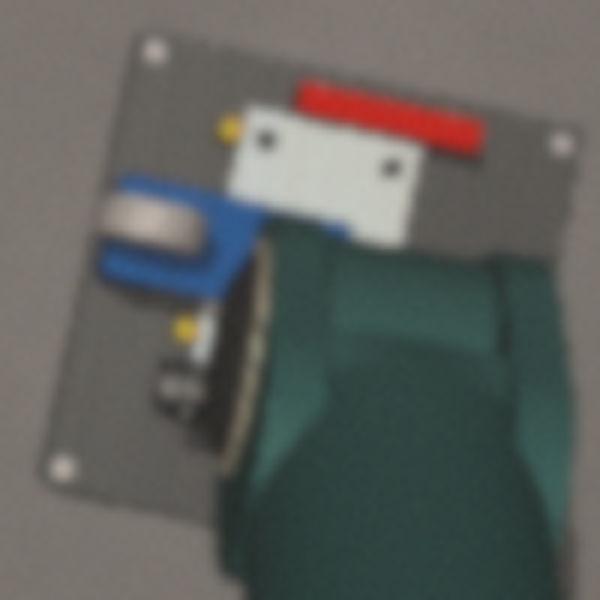

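```bash
python3 -m crank '[[0,0,0,0,1],[0,0,0,0,1],[0,0,0,0,1],[0,0,0,0,1],[0,0,0,0,1],[-2,0,0,0,1],[-3,0,0,0,1],[-3,0,0,0,1],[-3,0,0,0,1],[-3,0,0,0,1]]'
python3 - <<'E'
from h import *
s=manip.sense(); R=s['tool_rot'];print(s['contact_force'],R[:,2],np.arctan2(R[1,0],R[0,0])+np.pi/2,s['ft_torque'])
def fx(p,F,a):
    c,q=np.cos(a),np.sin(a); return np.array([[c,q],[-q,c]])@(p-np.array(F))
print(fx(s['ee_pos'][:2],[.5587,-.2174],-.2283)*1e3,fx(s['ee_pos'][:2],[.558,-.2155],-.2235)*1e3)
E
```

```text
clock: 28.07
ee_pos: [0.4827, -0.198, 0.0253]
tool_rot: [[-0.235, -0.969, -0.07], [-0.971, 0.237, -0.014], [0.031, 0.065, -0.997]]
contact_force: [-7.5, -19.6, 4.3]
finger_gap: 0.408
[ -7.54578141 -19.56898222   4.25636002] [-0.07037527 -0.01448919 -0.99741535] -0.2375436507069515 [-3.72898638e+00  1.09363506e+00 -3.14463722e-03]
[-78.40329076   1.69111092] [-77.29055744   0.36983396]
```

```bash
python3 -m crank '[[0,0,0,-0.01,1],[0,0,0,-0.015,1],[0,0,0,-0.015,1],[0,0,0,-0.015,1],[0,0,0,-0.015,1],[0,0,0,0,1],[0,0,0,0,1],[0,0,0,0,1],[0,0,0,0,1],[0,0,0,0,1]]' 60
python3 - <<'E'
from h import *
s=manip.sense(); R=s['tool_rot'];print(s['contact_force'],R[:,2],np.arctan2(R[1,0],R[0,0])+np.pi/2,s['ft_torque'])
def fx(p,F,a):
    c,q=np.cos(a),np.sin(a); return np.array([[c,q],[-q,c]])@(p-np.array(F))
print(fx(s['ee_pos'][:2],[.5587,-.2174],-.2283)*1e3,fx(s['ee_pos'][:2],[.558,-.2155],-.2235)*1e3)
im=manip.read_camera('wrist'); cv2.imwrite('pics/w17.png',im[:,:,::-1])
E
```

```text
clock: 28.9
ee_pos: [0.4814, -0.2012, 0.0255]
tool_rot: [[-0.173, -0.982, -0.072], [-0.985, 0.174, -0.015], [0.028, 0.068, -0.997]]
contact_force: [-1.9, -4.4, 2.2]
finger_gap: 0.402
[-1.93727034 -4.40400656  2.18996387] [-0.07167875 -0.01546528 -0.99730787] -0.17363778896716298 [-0.83220498  0.27674373 -0.83868763]
[-78.90707254  -1.74926087] [-77.81084713  -3.06808006]
```

View pics/w17.png

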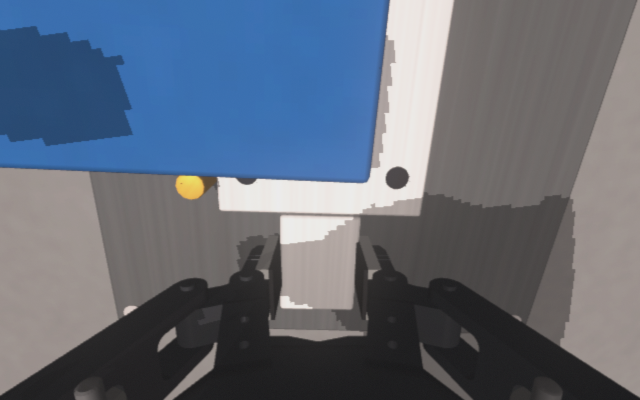

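```bash
python3 -m crank '[[-1,0,0,0.01,1],[-1,0,0,0.012,1],[-1,0,0,0.012,1],[-0.5,0,0,0.01,1],[0,0,0,0,1],[0,0,0,0,1],[0,0,0,0,1],[0,0,0,0,1],[0,0,0,0,1],[0,0,0,0,1]]' 60
python3 - <<'E'
from h import *
s=manip.sense(); R=s['tool_rot'];print(s['contact_force'],R[:,2],np.arctan2(R[1,0],R[0,0])+np.pi/2,s['ft_torque'])
def fx(p,F,a):
    c,q=np.cos(a),np.sin(a); return np.array([[c,q],[-q,c]])@(p-np.array(F))
print(fx(s['ee_pos'][:2],[.5587,-.2174],-.2283)*1e3,fx(s['ee_pos'][:2],[.558,-.2155],-.2235)*1e3)
im=manip.read_camera('wrist'); cv2.imwrite('pics/w18.png',im[:,:,::-1])
t=manip.read_camera('top'); cv2.imwrite('pics/t3.png',cv2.resize(t[180:230,370:430,::-1],None,fx=10,fy=10,interpolation=cv2.INTER_CUBIC))
E
```

```text
clock: 29.78
ee_pos: [0.4812, -0.1981, 0.0257]
tool_rot: [[-0.211, -0.975, -0.074], [-0.977, 0.213, -0.018], [0.034, 0.068, -0.997]]
contact_force: [-2.4, -5.7, 1.6]
finger_gap: 0.403
[-2.4281335  -5.67937     1.58363253] [-0.0740084  -0.01834013 -0.99708896] -0.21311241997080055 [-0.86831271  0.22546853 -0.29632514]
[-79.81006011   1.27184945] [-7.86993230e+01 -4.26702148e-02]
```

View pics/w18.png

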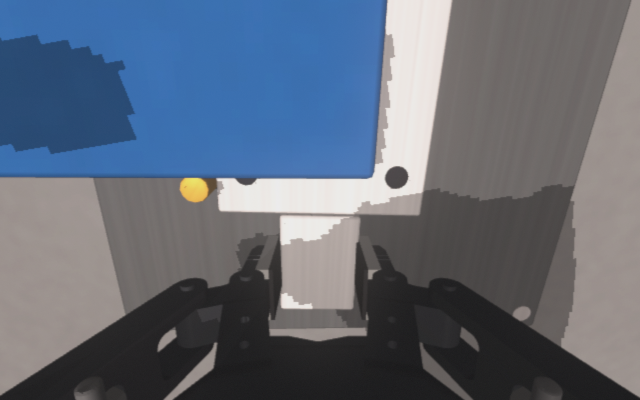

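View pics/t3.png

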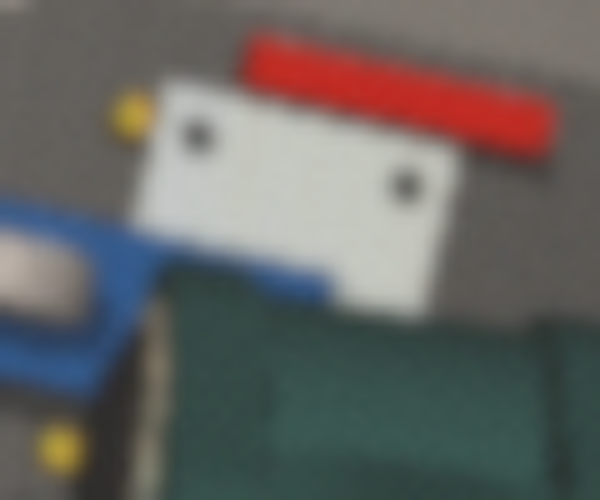

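```bash
python3 -m crank '[[0,-2,-0.2,0,1],[0,-2,-0.2,0,1],[0,-2,-0.2,0,1],[0,-2,-0.2,0,1],[0,-2,-0.1,0,1],[0,0,0,0,1],[0,0,0,0,1],[0,0,0,0,1],[0,0,0,0,1],[0,0,0,0,1]]' 60
python3 - <<'E'
from h import *
s=manip.sense(); R=s['tool_rot'];print(s['contact_force'],R[:,2],np.arctan2(R[1,0],R[0,0])+np.pi/2,s['ft_torque'])
def fx(p,F,a):
    c,q=np.cos(a),np.sin(a); return np.array([[c,q],[-q,c]])@(p-np.array(F))
print(fx(s['ee_pos'][:2],[.5587,-.2174],-.2283)*1e3,fx(s['ee_pos'][:2],[.558,-.2155],-.2235)*1e3)
E
```

```text
clock: 30.72
ee_pos: [0.4822, -0.1989, 0.0258]
tool_rot: [[-0.208, -0.974, -0.093], [-0.977, 0.21, -0.017], [0.036, 0.088, -0.995]]
contact_force: [-2.4, -5.5, 0.8]
finger_gap: 0.404
[-2.41438871 -5.53568414  0.79765004] [-0.09339311 -0.01691952 -0.99548554] -0.2095354866800212 [-0.83676269  0.02641399 -0.45252111]
[-78.73025393   0.68437478] [-77.62234916  -0.63532116]
```

```bash
python3 -m crank '[[0,0,0,0,0.56],[0,0,0,0,0.52],[0,0,0,0,0.48],[0,0,0,0,0.44],[0,0,0,0,0.4],[0,0,0,0,0.35],[0,0,0,0,0.35],[0,0,0,0,0.35],[0,0,0,0,0.35],[0,0,0,0,0.35]]'
python3 - <<'E'
from h import *
s=manip.sense();W=wcam(s)
np.save('w19.npy',np.r_[s['ee_pos'],s['tool_rot'].ravel()])
im=manip.read_camera('wrist'); cv2.imwrite('pics/w19.png',im[:,:,::-1])
E
```

```text
clock: 31.55
ee_pos: [0.4833, -0.1956, 0.0255]
tool_rot: [[-0.202, -0.975, -0.093], [-0.979, 0.204, -0.015], [0.034, 0.088, -0.996]]
contact_force: [-0.1, 0.0, 0.2]
finger_gap: 0.646
```

View pics/w19.png

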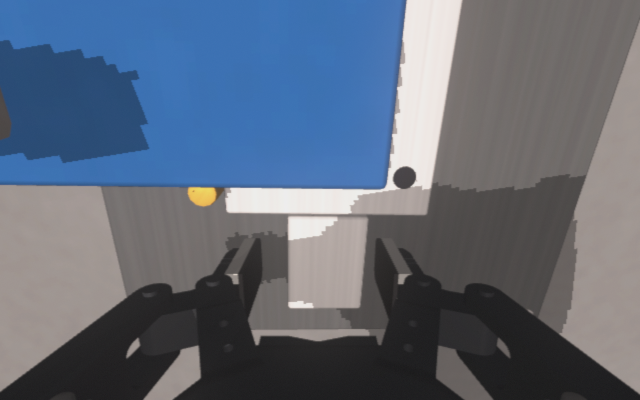

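```bash
python3 -m crank '[[2,3,-5,0,0.35],[0,5,-10,0,0.35],[0,6,-15,0,0.35],[0,8,-20,0,0.35],[0,8,-25,0,0.35],[0,8,-25,0,0.35],[0,8,-20,0,0.35],[0,8,-10,0,0.35],[0,0,0,0,0.35],[0,0,0,0,0.35]]'
python3 - <<'E'
from h import *
s=manip.sense()
np.save('w20.npy',np.r_[s['ee_pos'],s['tool_rot'].ravel()])
im=manip.read_camera('wrist'); cv2.imwrite('pics/w20.png',im[:,:,::-1])
t=manip.read_camera('top'); cv2.imwrite('pics/t4.png',cv2.resize(t[180:250,355:435,::-1],None,fx=8,fy=8,interpolation=cv2.INTER_CUBIC))
im=manip.read_camera('scene'); cv2.imwrite('pics/s9.png',cv2.resize(im[140:250,180:300,::-1],None,fx=5,fy=5,interpolation=cv2.INTER_CUBIC))
E
```

```text
clock: 32.43
ee_pos: [0.4371, -0.1838, 0.172]
tool_rot: [[-0.202, -0.975, -0.091], [-0.979, 0.204, -0.016], [0.035, 0.086, -0.996]]
contact_force: [0.4, 0.1, -0.4]
finger_gap: 0.653
```

View pics/w20.png

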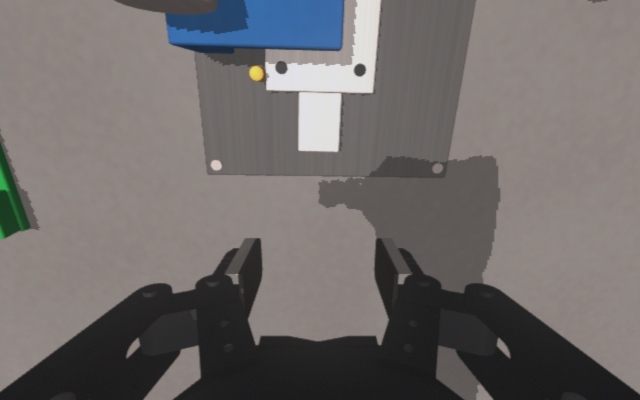

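View pics/t4.png

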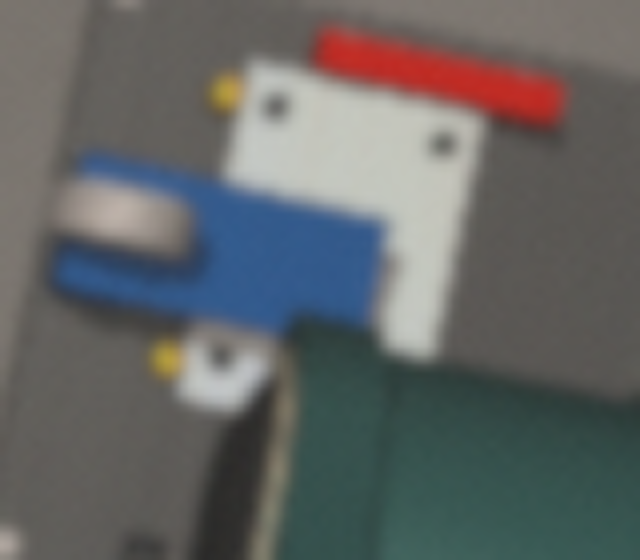

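View pics/s9.png

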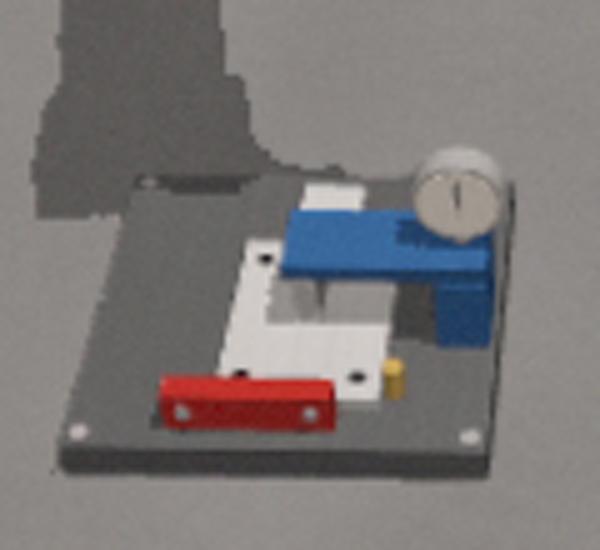

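```bash
python3 -m crank '[[5,-5,-15,0,0.35],[5,-10,-15,0.01,0.35],[6,-15,-15,0.01,0.35],[6,-15,-12,0,0.35],[6,-15,-10,0,0.35],[6,-15,-5,0,0.35],[6,-15,-2,0,0.35],[6,-10,-2,0,0.35],[0,0,0,0,0.35],[0,0,0,0,0.35]]'
python3 - <<'E'
from h import *
s=manip.sense()
np.save('w21.npy',np.r_[s['ee_pos'],s['tool_rot'].ravel()])
im=manip.read_camera('wrist'); cv2.imwrite('pics/w21.png',im[:,:,::-1])
E
```

```text
clock: 33.42
ee_pos: [0.5336, -0.2509, 0.2303]
tool_rot: [[-0.22, -0.969, -0.11], [-0.975, 0.223, -0.008], [0.032, 0.105, -0.994]]
contact_force: [0.4, 0.6, -0.0]
finger_gap: 0.657
```

View pics/w21.png

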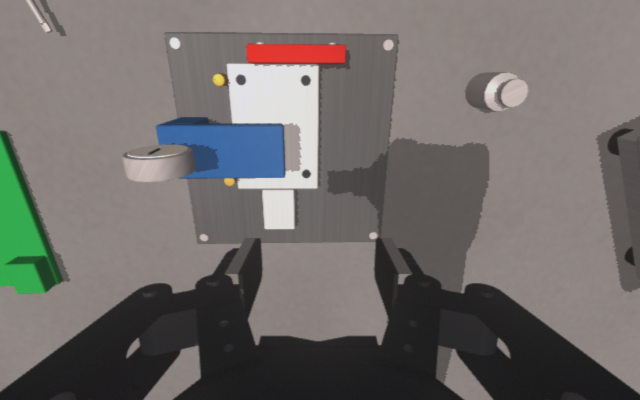

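```bash
python3 - <<'E'
import cv2
im=cv2.imread('pics/w21.png')
cv2.imwrite('pics/c21.png',cv2.resize(im[25:135,205:355],None,fx=5,fy=5,interpolation=cv2.INTER_CUBIC))
cv2.imwrite('pics/c21b.png',cv2.resize(im[140:250,190:330],None,fx=5,fy=5,interpolation=cv2.INTER_CUBIC))
E
```

```text
(no output)
```

View pics/c21.png

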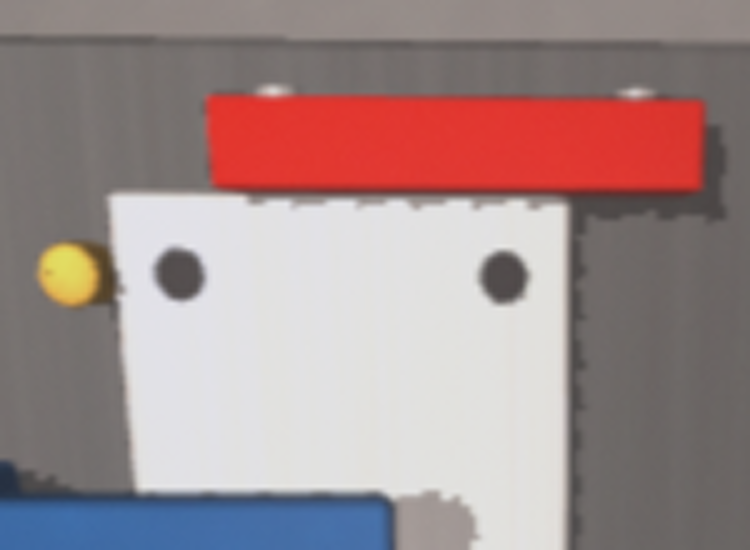

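View pics/c21b.png

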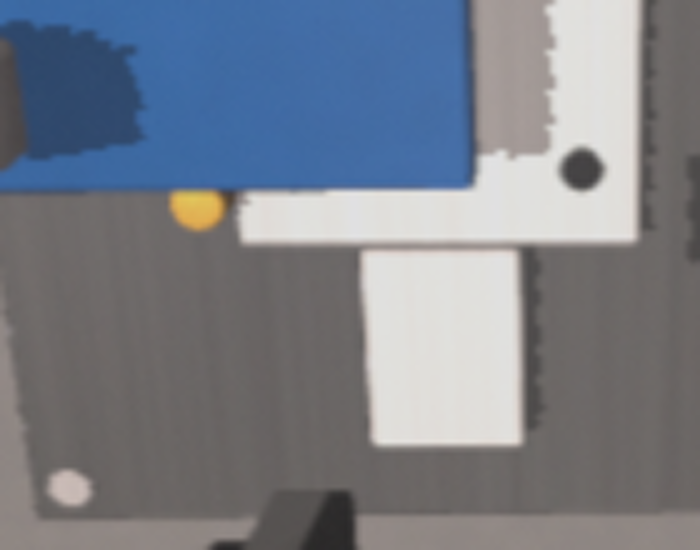

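```bash
python3 - <<'E'
from h import *
np.set_printoptions(precision=4,suppress=True)
d=np.load('w21.npy'); W=wcam(dict(ee_pos=d[:3],tool_rot=d[3:].reshape(3,3)))
u=lambda pts,s,o:[((x+.5)/s-.5+o[0],(y+.5)/s-.5+o[1]) for x,y in pts]
A=lambda p:u(p,5,(205,25)); B=lambda p:u(p,5,(190,140))
FM=np.array([[77,22,50],[77,-70,50],[93,-70,50],[93,22,50],[62,51,46],[-40,51,46],[-130,105,24],[25,-12,84],[-25,-12,84]])/1e3
Fp=A([(212,188),(702,190),(704,100),(207,96),(70,273)])+B([(197,203),(38,518)])+A([(390,496)])+B([(473,187)])
CM=np.array([[77,45,36],[77,-45,36],[-53,-45,36],[-53,45,36],[-103,18,38],[-103,-18,38]])/1e3
Cp=A([(110,193),(569,201)])+B([(638,243),(240,243),(373,445),(523,445)])
# joint: allow camera small tilt & height correction, common to both
from scipy.spatial.transform import Rotation as Ro
def T(p,M):
    c,s=np.cos(p[2]),np.sin(p[2]); return np.c_[p[0]+c*M[:,0]-s*M[:,1],p[1]+s*M[:,0]+c*M[:,1],M[:,2]]
K,R,t=W
def f(x):
    Rr=Ro.from_rotvec([x[6],x[7],0]).as_matrix(); cam_=(K,Rr@R,Rr@t+np.array([0,0,x[8]]))
    return np.r_[(proj(cam_,T(x[:3],FM))-Fp).ravel(),(proj(cam_,T(x[3:6],CM))-Cp).ravel(),x[6:8]/.01,x[8]/.005]
r=least_squares(f,[.558,-.2155,-.225,.558,-.2155,-.225,0,0,0],x_scale=[.01]*9,loss='soft_l1')
x=r.x; print(x); print(f(x)[:-3].reshape(-1,2))
a=x[2];Rf=np.array([[np.cos(a),np.sin(a)],[-np.sin(a),np.cos(a)]]); print('web in fix mm',Rf@(x[3:5]-x[:2])*1e3,'dyaw',x[5]-x[2])
E
```

```text
[ 0.5613 -0.2162 -0.2272  0.5606 -0.2162 -0.2323 -0.0022  0.0011  0.0041]
[[-0.0095  0.1629]
 [-0.1965  0.47  ]
 [ 0.047  -0.3272]
 [-0.3747 -0.4365]
 [ 0.1019  0.0848]
 [ 0.2155 -0.2593]
 [-0.1642 -0.1584]
 [ 0.043   0.2667]
 [ 0.3307  0.1264]
 [-0.0374  0.0657]
 [ 0.1292 -0.373 ]
 [ 0.0383  0.2032]
 [ 0.1519  0.2421]
 [-0.3452  0.0452]
 [ 0.0254 -0.0982]]
web in fix mm [-0.645 -0.185] dyaw -0.005097855132167983
```

```bash
python3 -m crank '[[9,-8,5,0,1],[10,-8,12,0,1],[10,-6,16,0,1],[9,-5,16,0,1],[2,-4,16,0,1],[0,-3,16,0,1],[0,-3,16,0,1],[0,-3,16,0,1],[0,-2,12,0,1],[0,0,6,0,1]]' 40
python3 - <<'E'
from h import *
s=manip.sense(); R=s['tool_rot'];print(R[:,2],np.arctan2(R[1,0],R[0,0])+np.pi/2)
a=-.225;Rf=np.array([[np.cos(a),np.sin(a)],[-np.sin(a),np.cos(a)]]); print(Rf@(s['ee_pos'][:2]-[.5585,-.216])*1e3)
im=manip.read_camera('wrist'); cv2.imwrite('pics/w22.png',im[:,:,::-1])
E
```

```text
clock: 34.3
ee_pos: [0.5483, -0.3082, 0.0823]
tool_rot: [[-0.222, -0.968, -0.114], [-0.975, 0.224, -0.008], [0.034, 0.109, -0.993]]
contact_force: [0.2, 0.9, 0.5]
finger_gap: 0.003
[-0.11397715 -0.00823154 -0.99344927] -0.22375079568307488
[ 10.63763775 -92.14376371]
```

View pics/w22.png

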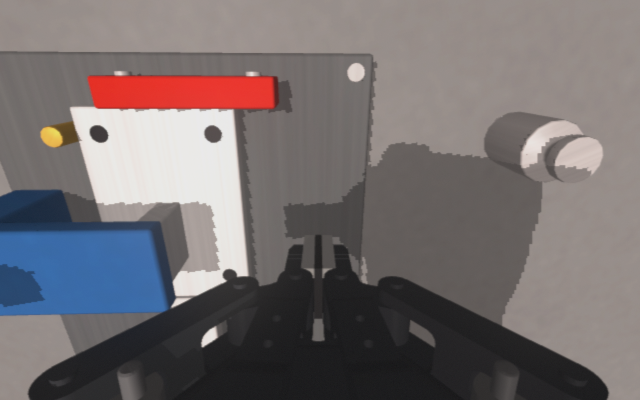

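```bash
python3 -m crank '[[0,-6,0,0,1],[0,-9,3,0,1],[0,-9,8,0,1],[0,-8,10,0,1],[0,-3,10,0,1],[0,-2,8,0,1],[0,-1,5,0,1],[0,0,2,0,1],[0,0,0,0,1],[0,0,0,0,1]]' 40
python3 - <<'E'
from h import *
s=manip.sense(); R=s['tool_rot'];print(R[:,2],np.arctan2(R[1,0],R[0,0])+np.pi/2)
a=-.225;Rf=np.array([[np.cos(a),np.sin(a)],[-np.sin(a),np.cos(a)]]); print(Rf@(s['ee_pos'][:2]-[.5585,-.216])*1e3)
im=manip.read_camera('wrist'); cv2.imwrite('pics/w23.png',im[:,:,::-1])
E
```

```text
clock: 35.18
ee_pos: [0.5837, -0.3183, 0.0272]
tool_rot: [[-0.221, -0.969, -0.113], [-0.975, 0.224, -0.009], [0.034, 0.109, -0.994]]
contact_force: [-1.0, 0.2, -0.3]
finger_gap: 0.002
[-0.113386   -0.00858029 -0.99351396] -0.2233084911419314
[ 47.43461604 -94.08261625]
```

View pics/w23.png

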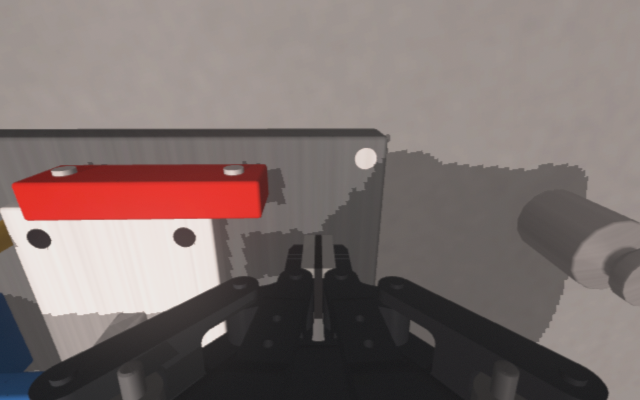

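```bash
python3 -m crank '[[0,1,-2,0,1],[-4,0,-0.2,0,1],[-5,0,-0.2,0,1],[-5,0,-0.2,0,1],[-5,0,-0.2,0,1],[-4,0,-0.1,0,1],[-3,0,-0.1,0,1],[-2,0,0,0,1],[0,0,0,0,1],[0,0,0,0,1]]' 40
python3 - <<'E'
from h import *
s=manip.sense(); R=s['tool_rot'];print(R[:,2],np.arctan2(R[1,0],R[0,0])+np.pi/2)
a=-.225;Rf=np.array([[np.cos(a),np.sin(a)],[-np.sin(a),np.cos(a)]]); print(Rf@(s['ee_pos'][:2]-[.5585,-.216])*1e3)
im=manip.read_camera('wrist'); cv2.imwrite('pics/w24.png',im[:,:,::-1])
E
```

```text
clock: 36.07
ee_pos: [0.5909, -0.287, 0.0321]
tool_rot: [[-0.22, -0.969, -0.11], [-0.975, 0.223, -0.01], [0.034, 0.106, -0.994]]
contact_force: [0.5, 0.2, -0.7]
finger_gap: -0.001
[-0.11047986 -0.00968392 -0.99383118] -0.2223102893331259
[ 47.43975795 -62.0096649 ]
```

View pics/w24.png

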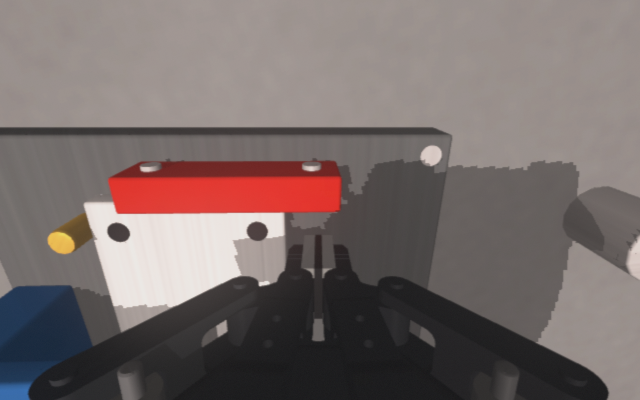

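```bash
python3 -m crank '[[-1.5,0,1,0,1],[-1.5,0,0.5,0,1],[-1.5,0,0,0,1],[-1.5,0,0,0,1],[-1.5,0,0,0,1],[0,0,0,0,1],[0,0,0,0,1],[0,0,0,0,1],[0,0,0,0,1],[0,0,0,0,1]]' 40
python3 - <<'E'
from h import *
s=manip.sense(); R=s['tool_rot'];print(R[:,2],np.arctan2(R[1,0],R[0,0])+np.pi/2)
a=-.225;Rf=np.array([[np.cos(a),np.sin(a)],[-np.sin(a),np.cos(a)]]); print(Rf@(s['ee_pos'][:2]-[.5585,-.216])*1e3,Rf@s['contact_force'][:2])
E
```

```text
clock: 36.95
ee_pos: [0.5921, -0.281, 0.0305]
tool_rot: [[-0.222, -0.969, -0.111], [-0.974, 0.225, -0.011], [0.035, 0.105, -0.994]]
contact_force: [-0.4, -0.7, 1.0]
finger_gap: -0.001
[-0.11058293 -0.0109189  -0.99380692] -0.22423921444824813
[ 47.19693123 -55.8277327 ] [-0.27144948 -0.73324028]
```

```bash
python3 -m crank '[[-1.5,0,0,0,1],[-1.5,0,0,0,1],[-1.5,0,0,0,1],[-1.5,0,0,0,1],[0,0,0,0,1],[0,0,0,0,1],[0,0,0,0,1],[0,0,0,0,1],[0,0,0,0,1],[0,0,0,0,1]]' 40
python3 - <<'E'
from h import *
s=manip.sense(); R=s['tool_rot'];print(R[:,2],np.arctan2(R[1,0],R[0,0])+np.pi/2)
a=-.225;Rf=np.array([[np.cos(a),np.sin(a)],[-np.sin(a),np.cos(a)]]); print(Rf@(s['ee_pos'][:2]-[.5585,-.216])*1e3,Rf@s['contact_force'][:2])
im=manip.read_camera('wrist'); cv2.imwrite('pics/w25.png',im[:,:,::-1])
E
```

```text
clock: 37.78
ee_pos: [0.593, -0.2776, 0.0305]
tool_rot: [[-0.224, -0.968, -0.11], [-0.974, 0.227, -0.015], [0.039, 0.104, -0.994]]
contact_force: [-1.0, -2.4, 1.3]
finger_gap: 0.002
[-0.11047772 -0.01470382 -0.99376983] -0.226055094008895
[ 47.37161391 -52.35341441] [-0.46354658 -2.54256604]
```

View pics/w25.png

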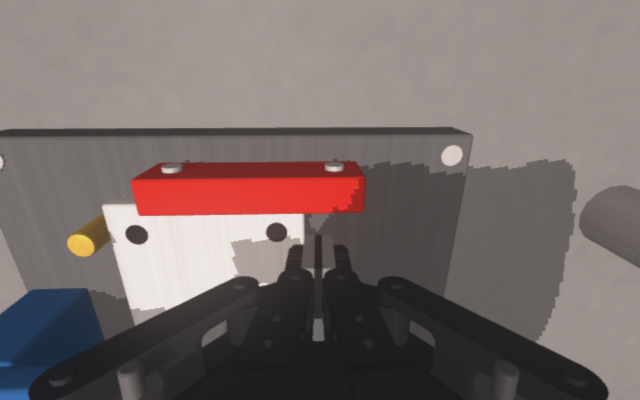

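```bash
python3 -m crank '[[-2,0,0,0,1],[-2,0,0,0,1],[-2,0,0,0,1],[-2,0,0,0,1],[-2,0,0,0,1],[-2,0,0,0,1],[-2,0,0,0,1],[-2,0,0,0,1],[-2,0,0,0,1],[-2,0,0,0,1]]' 40
python3 - <<'E'
from h import *
s=manip.sense(); R=s['tool_rot'];print(R[:,2],np.arctan2(R[1,0],R[0,0])+np.pi/2)
a=-.225;Rf=np.array([[np.cos(a),np.sin(a)],[-np.sin(a),np.cos(a)]]); print(Rf@(s['ee_pos'][:2]-[.5585,-.216])*1e3,Rf@s['contact_force'][:2])
E
```

```text
clock: 38.67
ee_pos: [0.593, -0.2773, 0.0307]
tool_rot: [[-0.236, -0.965, -0.112], [-0.97, 0.241, -0.036], [0.062, 0.1, -0.993]]
contact_force: [-1.5, -10.4, 0.3]
finger_gap: -0.004
[-0.11238657 -0.03608265 -0.99300922] -0.23859894719202024
[ 47.31103497 -52.08778502] [  0.87565761 -10.42897554]
```

```bash
python3 -m crank '[[6,0,0,0,1],[8,0,-3,-0.013,1],[8,0,-6,0,1],[4,10,-8,0,1],[0,18,-8,0,1],[0,22,-5,0,1],[0,24,0,0,1],[0,24,0,0,1],[0,24,0,0,1],[0,20,0,0,1]]' 40
python3 - <<'E'
from h import *
s=manip.sense(); R=s['tool_rot'];print(R[:,2],np.arctan2(R[1,0],R[0,0])+np.pi/2)
a=-.225;Rf=np.array([[np.cos(a),np.sin(a)],[-np.sin(a),np.cos(a)]]); print(Rf@(s['ee_pos'][:2]-[.5585,-.216])*1e3,Rf@s['contact_force'][:2])
E
```

```text
clock: 39.5
ee_pos: [0.4468, -0.2699, 0.0817]
tool_rot: [[-0.221, -0.969, -0.109], [-0.973, 0.226, -0.034], [0.058, 0.099, -0.993]]
contact_force: [-0.2, 0.5, 0.1]
finger_gap: 0.007
[-0.1090024  -0.03409285 -0.99345667] -0.22365237499314672
[-96.81626123 -77.44136265] [-0.34908662  0.47726657]
```

```bash
python3 -m crank '[[0,10,0,0,1],[0,14,0,0,1],[-6,6,4,0,1],[-12,0,7,0,1],[-13,0,8,0,1],[-13,0,8,0,1],[-13,0,8,0,1],[-12,0,6,0,1],[-6,0,3,0,1],[0,0,0,0,1]]' 40
python3 - <<'E'
from h import *
s=manip.sense(); R=s['tool_rot'];print(R[:,2],np.arctan2(R[1,0],R[0,0])+np.pi/2)
a=-.225;Rf=np.array([[np.cos(a),np.sin(a)],[-np.sin(a),np.cos(a)]]); print(Rf@(s['ee_pos'][:2]-[.5585,-.216])*1e3,Rf@s['contact_force'][:2])
im=manip.read_camera('wrist'); cv2.imwrite('pics/w26.png',im[:,:,::-1])
E
```

```text
clock: 40.33
ee_pos: [0.4237, -0.187, 0.0401]
tool_rot: [[-0.226, -0.969, -0.103], [-0.972, 0.23, -0.035], [0.058, 0.092, -0.994]]
contact_force: [0.7, 0.0, -0.9]
finger_gap: -0.002
[-0.10329372 -0.03534163 -0.99402283] -0.2280359659173785
[-137.84007819   -1.7805874 ] [0.68060226 0.17708406]
```

View pics/w26.png

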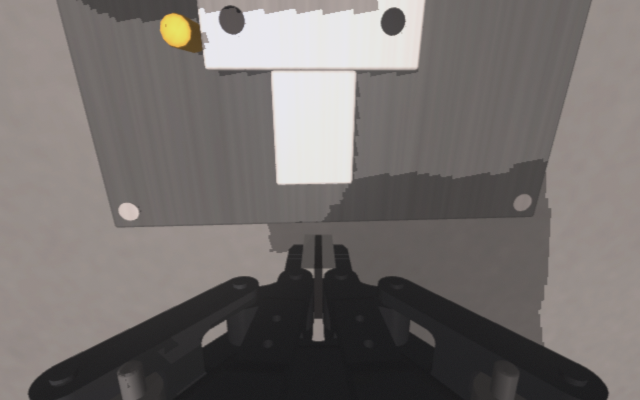

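```bash
python3 -m crank '[[0,-3,2,0,1],[0,-4,2,0,1],[0,-4,2,0,1],[0,-3,0,0,1],[0,-2,0,0,1],[0,-2,-0.2,0,1],[0,-1,-0.1,0,1],[0,0,0,0,1],[0,0,0,0,1],[0,0,0,0,1]]' 40
python3 - <<'E'
from h import *
s=manip.sense(); R=s['tool_rot'];print(R[:,2],np.arctan2(R[1,0],R[0,0])+np.pi/2)
a=-.225;Rf=np.array([[np.cos(a),np.sin(a)],[-np.sin(a),np.cos(a)]]); print(Rf@(s['ee_pos'][:2]-[.5585,-.216])*1e3,Rf@s['contact_force'][:2])
im=manip.read_camera('wrist'); cv2.imwrite('pics/w27.png',im[:,:,::-1])
E
```

```text
clock: 41.22
ee_pos: [0.444, -0.1963, 0.0337]
tool_rot: [[-0.23, -0.968, -0.101], [-0.971, 0.235, -0.037], [0.059, 0.09, -0.994]]
contact_force: [-0.3, 0.4, -0.9]
finger_gap: -0.001
[-0.1010613  -0.03692462 -0.99419474] -0.23248338245712197
[-115.99096797   -6.31330549] [-0.3793513   0.30464429]
```

View pics/w27.png

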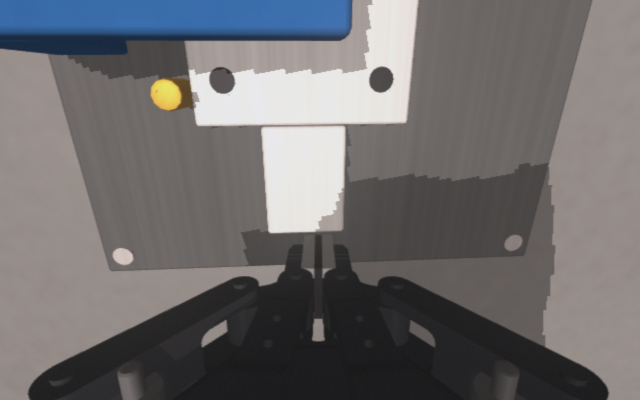

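```bash
python3 -m crank '[[-3,0,0.5,-0.005,1],[-2,0,0.5,0,1],[0,0,0,0,1],[0,-1.5,0,0,1],[0,-1.5,0,0,1],[0,-1.5,0,0,1],[0,-1.5,0,0,1],[0,0,0,0,1],[0,0,0,0,1],[0,0,0,0,1]]' 40
python3 - <<'E'
from h import *
s=manip.sense(); R=s['tool_rot'];print(R[:,2],np.arctan2(R[1,0],R[0,0])+np.pi/2)
a=-.225;Rf=np.array([[np.cos(a),np.sin(a)],[-np.sin(a),np.cos(a)]]); print(Rf@(s['ee_pos'][:2]-[.5585,-.216])*1e3,Rf@s['contact_force'][:2])
E
```

```text
clock: 42.1
ee_pos: [0.4467, -0.1912, 0.0313]
tool_rot: [[-0.224, -0.968, -0.111], [-0.973, 0.229, -0.035], [0.059, 0.1, -0.993]]
contact_force: [0.0, 0.7, -0.2]
finger_gap: 0.0
[-0.11118923 -0.03496085 -0.99318412] -0.226736180455835
[-114.54558429   -0.76607584] [-0.14024501  0.65935023]
```

```bash
python3 -m crank '[[0,0,0,0,1],[0,0,0,0,1],[0,0,0,0,1],[0,0,0,0,1],[0,-2,-0.2,0,1],[0,-2,-0.2,0,1],[0,-2,-0.2,0,1],[0,-2,-0.2,0,1],[0,-2,-0.2,0,1],[0,-2,-0.2,0,1]]' 40
python3 - <<'E'
from h import *
s=manip.sense(); R=s['tool_rot'];print(R[:,2],np.arctan2(R[1,0],R[0,0])+np.pi/2)
a=-.225;Rf=np.array([[np.cos(a),np.sin(a)],[-np.sin(a),np.cos(a)]]); print(Rf@(s['ee_pos'][:2]-[.5585,-.216])*1e3,Rf@s['contact_force'][:2])
im=manip.read_camera('wrist'); cv2.imwrite('pics/w28.png',im[:,:,::-1])
E
```

```text
clock: 42.93
ee_pos: [0.4468, -0.1914, 0.0304]
tool_rot: [[-0.225, -0.965, -0.136], [-0.972, 0.231, -0.03], [0.06, 0.126, -0.99]]
contact_force: [-15.0, 5.3, 13.4]
finger_gap: 0.001
[-0.13643032 -0.0295608  -0.99020853] -0.22744904083210993
[-114.34977813   -0.91004461] [-15.81955163   1.84463632]
```

View pics/w28.png

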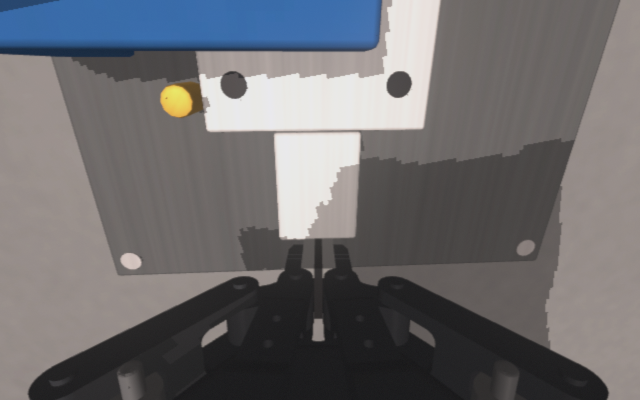

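```bash
python3 -m crank '[[0,4,0,0,1],[0,8,0,0,1],[0,10,-5,0,1],[0,5,-15,0,1],[0,0,-25,0,1],[0,0,-30,0,1],[0,0,-30,0,1],[2,0,-30,0,1],[4,-10,-25,0,1],[5,-15,-10,0,1]]' 40
python3 -m crank '[[6,-15,-5,0,1],[6,-15,-3,0,1],[6,-15,-3,0,1],[6,-15,-3,0,1],[5,-15,-3,0,1],[3,-12,-2,0,1],[0,-8,-1,0,1],[0,0,0,0,1],[0,0,0,0,1],[0,0,0,0,1]]' 40
python3 - <<'E'
from h import *
s=manip.sense()
np.save('w29.npy',np.r_[s['ee_pos'],s['tool_rot'].ravel()])
im=manip.read_camera('wrist'); cv2.imwrite('pics/w29.png',im[:,:,::-1])
E
```

```text
clock: 43.82
ee_pos: [0.4577, -0.1935, 0.2081]
tool_rot: [[-0.224, -0.965, -0.14], [-0.973, 0.23, -0.028], [0.06, 0.13, -0.99]]
contact_force: [1.1, -0.6, 0.0]
finger_gap: -0.0
clock: 44.65
ee_pos: [0.5468, -0.2481, 0.2268]
tool_rot: [[-0.224, -0.966, -0.128], [-0.973, 0.23, -0.033], [0.062, 0.117, -0.991]]
contact_force: [-0.1, -0.0, 0.4]
finger_gap: -0.0
```

View pics/w29.png

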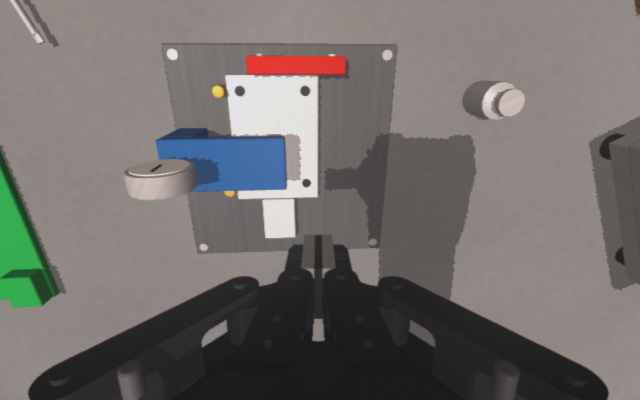

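```bash
python3 - <<'E'
import cv2
im=cv2.imread('pics/w29.png')
cv2.imwrite('pics/c29.png',cv2.resize(im[35:145,205:355],None,fx=5,fy=5,interpolation=cv2.INTER_CUBIC))
cv2.imwrite('pics/c29b.png',cv2.resize(im[150:260,190:330],None,fx=5,fy=5,interpolation=cv2.INTER_CUBIC))
E
```

```text
(no output)
```

View pics/c29.png

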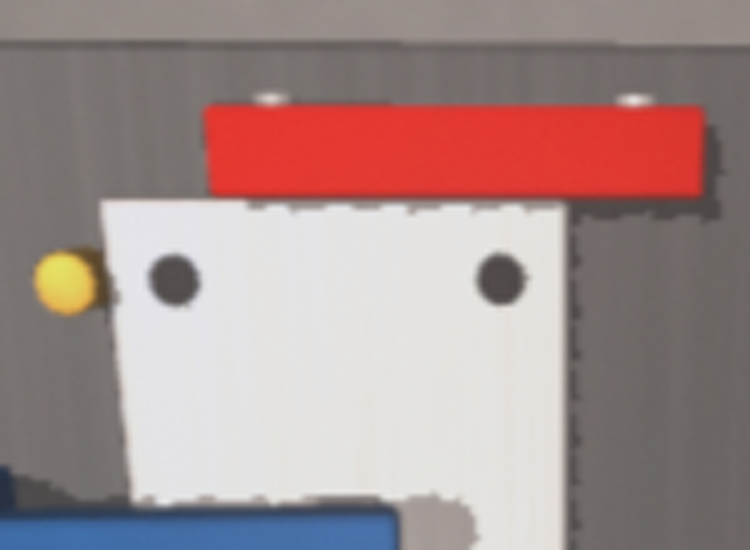

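View pics/c29b.png

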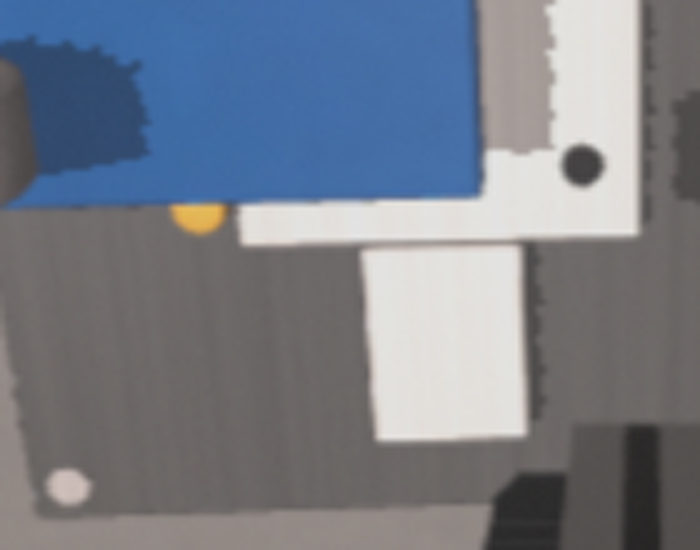

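```bash
python3 - <<'E'
from h import *
np.set_printoptions(precision=4,suppress=True)
d=np.load('w29.npy'); W=wcam(dict(ee_pos=d[:3],tool_rot=d[3:].reshape(3,3)))
u=lambda pts,s,o:[((x+.5)/s-.5+o[0],(y+.5)/s-.5+o[1]) for x,y in pts]
A=lambda p:u(p,5,(205,35)); B=lambda p:u(p,5,(190,150))
FM=np.array([[77,22,50],[77,-70,50],[93,-70,50],[93,22,50],[62,51,46],[-130,105,24],[25,-12,84],[-25,-12,84]])/1e3
Fp=A([(210,195),(702,196),(704,107),(205,104),(67,281)])+B([(38,518)])+A([(397,509)])+B([(482,196)])
CM=np.array([[77,45,36],[77,-45,36],[-53,-45,36],[-53,45,36],[-103,18,38],[-103,-18,38]])/1e3
Cp=A([(102,201),(566,203)])+B([(639,236),(241,244),(377,440),(526,437)])
from scipy.spatial.transform import Rotation as Ro
def T(p,M):
    c,s=np.cos(p[2]),np.sin(p[2]); return np.c_[p[0]+c*M[:,0]-s*M[:,1],p[1]+s*M[:,0]+c*M[:,1],M[:,2]]
K,R,t=W
def f(x):
    Rr=Ro.from_rotvec([x[6],x[7],0]).as_matrix(); cam_=(K,Rr@R,Rr@t+np.array([0,0,x[8]]))
    return np.r_[(proj(cam_,T(x[:3],FM))-Fp).ravel(),(proj(cam_,T(x[3:6],CM))-Cp).ravel(),x[6:8]/.01,x[8]/.005]
r=least_squares(f,[.558,-.2155,-.225,.558,-.2155,-.225,0,0,0],x_scale=[.01]*9,loss='soft_l1')
x=r.x; print(x); print(f(x)[:-3].reshape(-1,2))
a=x[2];Rf=np.array([[np.cos(a),np.sin(a)],[-np.sin(a),np.cos(a)]]); print('web in fix mm',Rf@(x[3:5]-x[:2])*1e3,'dyaw',x[5]-x[2])
im=manip.read_camera('top'); cv2.imwrite('pics/t5.png',im[:,:,::-1])
im=manip.read_camera('scene'); cv2.imwrite('pics/s10.png',im[:,:,::-1])
E
```

```text
[ 0.5613 -0.2162 -0.2266  0.5606 -0.2159 -0.2285 -0.0015  0.0012  0.0042]
[[ 0.1171  0.4644]
 [-0.1265  0.2759]
 [ 0.0511 -0.4915]
 [-0.4014 -0.2428]
 [ 0.0447  0.1295]
 [-0.2395 -0.485 ]
 [ 0.1813  0.2366]
 [ 0.3007 -0.0561]
 [ 0.0886 -0.1109]
 [-0.0521 -0.3249]
 [ 0.095   0.2502]
 [ 0.0791  0.2782]
 [-0.4003  0.1494]
 [ 0.1615 -0.0904]]
web in fix mm [-0.7411  0.0582] dyaw -0.0018882864566932
```

View pics/s10.png

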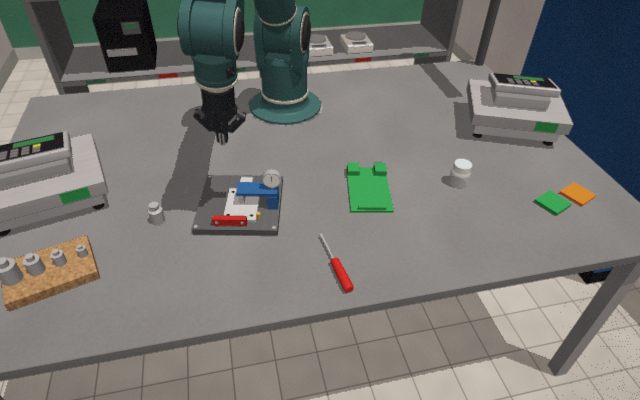

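```bash
python3 -m crank '[[12,-1,5,0,1],[13,-1,12,0,1],[12,-1,15,0,1],[6,-2,16,0,1],[0,-2,16,0,1],[0,-2,16,0,1],[0,-2,16,0,1],[0,-2,14,0,1],[0,-2,10,0,1],[0,0,0,0,1]]' 40
python3 - <<'E'
from h import *
s=manip.sense()
np.save('w30.npy',np.r_[s['ee_pos'],s['tool_rot'].ravel()])
im=manip.read_camera('wrist')[:,:,::-1]; cv2.imwrite('pics/w30.png',im)
cv2.imwrite('pics/c30.png',cv2.resize(im[40:160,60:300],None,fx=3.3,fy=3.3,interpolation=cv2.INTER_CUBIC))
E
```

```text
clock: 45.63
ee_pos: [0.5282, -0.3109, 0.0974]
tool_rot: [[-0.231, -0.964, -0.132], [-0.971, 0.237, -0.035], [0.065, 0.12, -0.991]]
contact_force: [0.3, 0.2, -0.4]
finger_gap: 0.002
```

View pics/w30.png

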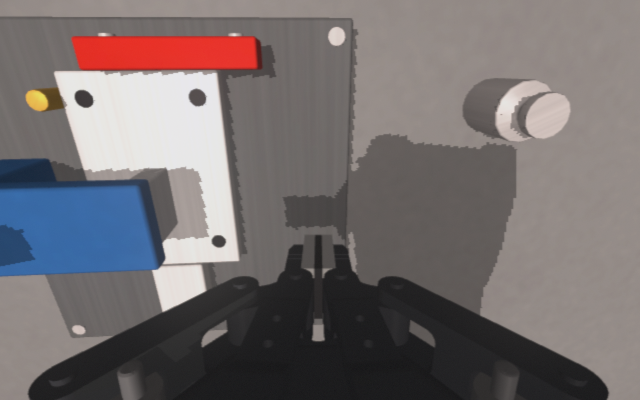

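View pics/c30.png

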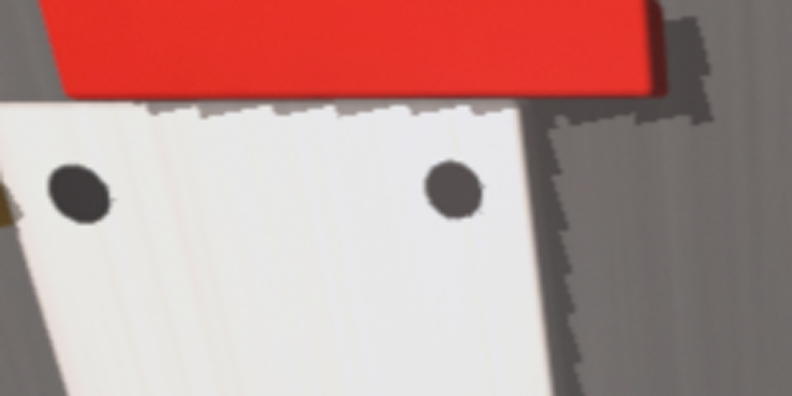

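```bash
python3 - <<'E'
from h import *
np.set_printoptions(precision=2,suppress=True)
for n,fp in (('w30',(.5613,-.2162,-.2268)),('w29',(.5613,-.2162,-.2268)),('w30',(.5585,-.2160,-.225))):
    d=np.load(n+'.npy'); W=wcam(dict(ee_pos=d[:3],tool_rot=d[3:].reshape(3,3)))
    c,s=np.cos(fp[2]),np.sin(fp[2])
    P=lambda x,y,z: proj(W,[[fp[0]+c*x-s*y,fp[1]+s*x+c*y,z]])[0]
    for y in (.02,-.04): print(n,y,P(.077,y,.05),P(.077,y,.036),P(.076,y,.036),P(.077,y,.024))
    print('cam fix', (lambda o:[c*(o[0]-fp[0])+s*(o[1]-fp[1]),-s*(o[0]-fp[0])+c*(o[1]-fp[1]),o[2]])(-W[1].T@W[2]))
    if n=='w30': print(P(.062,.051,.046),P(.105,-.125,.024),'obs (38,100) (353,18)')
E
```

```text
w30 0.02 [78.43 64.72] [94.89 65.15] [95.4  67.11] [107.14  65.46]
w30 -0.04 [198.03  64.17] [205.3   64.63] [205.56  66.55] [210.74  64.97]
cam fix [np.float64(0.07373658148943657), np.float64(-0.09120121576290785), np.float64(0.22957533754267587)]
[31.47 95.55] [352.77  11.92] obs (38,100) (353,18)
w29 0.02 [247.5   71.62] [249.68  71.6 ] [249.76  72.72] [251.4   71.58]
w29 -0.04 [312.87  71.69] [312.2   71.67] [312.21  72.78] [311.68  71.65]
cam fix [np.float64(0.07743089236522231), np.float64(-0.025677671110294294), np.float64(0.3591326975470832)]
w30 0.02 [80.67 70.65] [96.86 70.63] [97.36 72.57] [108.92  70.61]
w30 -0.04 [199.39  69.76] [206.52  69.8 ] [206.78  71.7 ] [211.85  69.84]
cam fix [np.float64(0.07634634470870057), np.float64(-0.09090405479943214), np.float64(0.22957533754267587)]
[ 34.   101.12] [353.02  16.94] obs (38,100) (353,18)
```

```bash
python3 -m crank '[[0,10,0,-0.008,1],[0,18,2,0,1],[0,22,3,0,1],[0,24,3,0,1],[0,24,3,0,1],[-6,18,5,0,1],[-12,8,8,0,1],[-14,0,8,0,1],[-14,0,8,0,1],[-14,0,8,0,1]]' 40
python3 - <<'E'
from h import *
s=manip.sense(); R=s['tool_rot'];print(R[:,2],np.arctan2(R[1,0],R[0,0])+np.pi/2)
a=-.225;Rf=np.array([[np.cos(a),np.sin(a)],[-np.sin(a),np.cos(a)]]); print(Rf@(s['ee_pos'][:2]-[.5585,-.216])*1e3,s['ee_pos'][2],Rf@s['contact_force'][:2])
E
```

```text
clock: 46.52
ee_pos: [0.4128, -0.2307, 0.0684]
tool_rot: [[-0.229, -0.966, -0.119], [-0.971, 0.236, -0.043], [0.07, 0.105, -0.992]]
contact_force: [0.8, -0.7, -0.3]
finger_gap: -0.0
[-0.11850328 -0.04323611 -0.9920119 ] -0.23212303154566905
[-138.73843808  -46.81569529] 0.06843185008423874 [ 0.95789346 -0.46005565]
```

```bash
python3 -m crank '[[-10,0,5,0,1],[-12,0,7,0,1],[-10,-2,7,-0.005,1],[-5,-4,6,0,1],[0,-4,4,0,1],[0,-4,2,0,1],[0,-2,0,0,1],[0,0,0,0,1],[0,0,0,0,1],[0,0,0,0,1]]' 40
python3 - <<'E'
from h import *
s=manip.sense(); R=s['tool_rot'];print(R[:,2],np.arctan2(R[1,0],R[0,0])+np.pi/2)
a=-.225;Rf=np.array([[np.cos(a),np.sin(a)],[-np.sin(a),np.cos(a)]]); print(Rf@(s['ee_pos'][:2]-[.5585,-.216])*1e3,s['ee_pos'][2],Rf@s['contact_force'][:2])
E
```

```text
clock: 47.35
ee_pos: [0.4377, -0.1997, 0.0333]
tool_rot: [[-0.224, -0.968, -0.114], [-0.972, 0.23, -0.046], [0.07, 0.1, -0.992]]
contact_force: [0.2, -0.1, -0.0]
finger_gap: 0.002
[-0.11376831 -0.04578585 -0.99245173] -0.2260119630113573
[-121.37828369  -11.04678665] 0.03325934685870153 [ 0.19253207 -0.02102651]
```

```bash
python3 -m crank '[[-5,0,0,0,1],[-4,0,0,0,1],[0,-2,0,0,1],[0,-2,-0.2,0,1],[0,-2,-0.2,0,1],[0,-2,-0.3,0,1],[0,-3,-0.4,0,1],[0,-3,-0.4,0,1],[0,-3,-0.4,0,1],[0,-3,-0.4,0,1]]' 40
python3 - <<'E'
from h import *
s=manip.sense(); R=s['tool_rot'];print(R[:,2],np.arctan2(R[1,0],R[0,0])+np.pi/2)
a=-.225;Rf=np.array([[np.cos(a),np.sin(a)],[-np.sin(a),np.cos(a)]]); print(Rf@(s['ee_pos'][:2]-[.5585,-.216])*1e3,s['ee_pos'][2],Rf@s['contact_force'][:2],s['contact_force'][2])
E
```

```text
clock: 48.18
ee_pos: [0.4469, -0.1923, 0.0321]
tool_rot: [[-0.225, -0.964, -0.143], [-0.972, 0.233, -0.04], [0.072, 0.13, -0.989]]
contact_force: [-18.9, 6.0, 20.0]
finger_gap: -0.001
[-0.14254155 -0.03980261 -0.9889882 ] -0.22756194578195377
[-114.11479323   -1.78309725] 0.03209318927709849 [-19.74633229   1.59898318] 20.033898471452986
```

```bash
python3 -m crank '[[0,4,0,0,1],[0,8,0,0,1],[0,10,-3,0,1],[0,8,-10,0,1],[0,5,-25,0,1],[0,5,-30,0,1],[0,5,-30,0,1],[0,5,-25,0,1],[0,0,-10,0,1],[0,0,0,0,1]]' 40
python3 - <<'E'
from h import *
s=manip.sense(); im=manip.read_camera('wrist')[:,:,::-1]; cv2.imwrite('pics/w31.png',im)
t=manip.read_camera('top'); cv2.imwrite('pics/t6.png',cv2.resize(t[170:270,345:495,::-1],None,fx=5,fy=5,interpolation=cv2.INTER_CUBIC))
im=manip.read_camera('scene'); cv2.imwrite('pics/s11.png',cv2.resize(im[140:250,140:360,::-1],None,fx=3.6,fy=3.6,interpolation=cv2.INTER_CUBIC))
E
```

```text
clock: 49.02
ee_pos: [0.4107, -0.1735, 0.1771]
tool_rot: [[-0.225, -0.963, -0.145], [-0.972, 0.233, -0.039], [0.072, 0.132, -0.989]]
contact_force: [-0.6, -0.1, -0.5]
finger_gap: 0.002
```

View pics/w31.png

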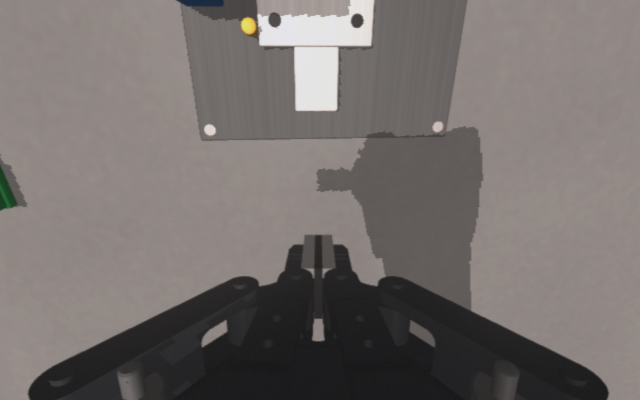

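View pics/t6.png

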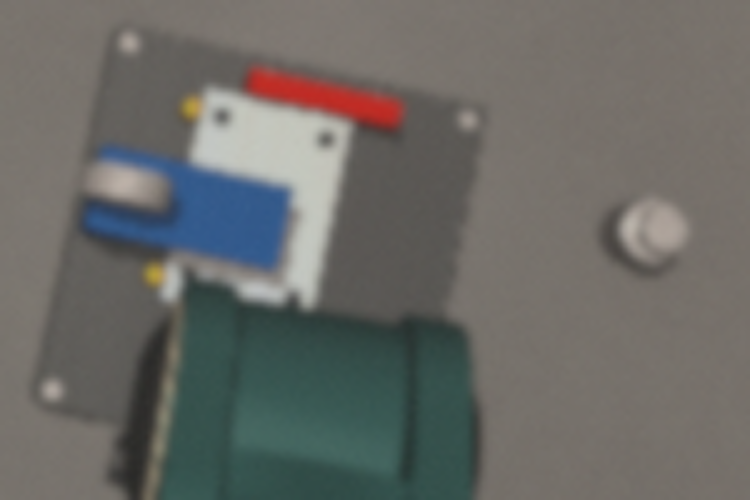

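View pics/s11.png

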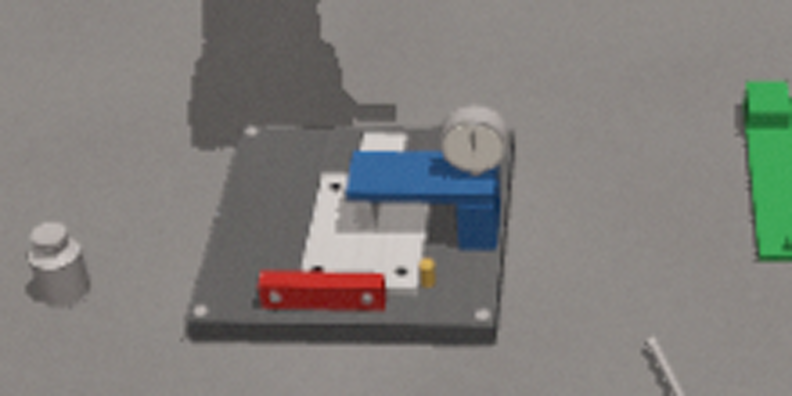

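```bash
python3 - <<'E'
from cell import manip
print(manip.close_job(), manip.sense()['clock'])
E
```

```text
the job is handed in; nothing more can be done
the job is handed in; nothing more can be done
```

The carrier is home under the gauge arm: long edge on both brass dowels, nose on the red end stop by the push tests, flat on the deck and released. The job was handed in at about 49 s of the 72 s allowed.

**What I did:** I lifted the carrier out of the cradle by its web and laid it flat beside the gauge arm, nose towards the stop. I pressed it lightly to the deck before letting go, so it was not dropped. I then gripped the tongue, slid the carrier under the arm to the dowels and stop, and let go. A camera fit then put the nose about 0.6 mm short of the stop and the far edge about 0.5 mm off its dowel, so I nudged it home. I used the shut fingertips on the long edge (about 10 N), then twice on the tongue's end (about 16 and 20 N).

**Last checks:**
- **Dowels:** the last camera fit put the edge within 0.1 mm of the dowel line, with a yaw error of 0.002 rad. I did not repeat that fit after the final push on the tongue.
- **End stop:** the checks disagreed. That fit still showed the nose about 0.7 mm short, almost the same as before the nudges. Both pushes stalled at the same place to about 0.2 mm, at forces well above what friction alone should hold, so I took the nose as seated and the fit as biased.
- **Surroundings:** the final pictures show the weight where it was and the gripper clear of the carrier and fixture. The jar and screwdriver were where they started in the last full picture, before the final push. The highest wrist force I read was about 28 N.

The tool had tilted about 8° by the end, building up mainly while it pushed against the carrier.

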